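# Strip a rejected lift lock onto its parts plates

### The job

Strip the rejected lock that is stacked on the bench, one part at a time from the top down: first the yellow end cap onto the yellow plate, then the red contact bridge onto the red plate, then the chrome hook latch onto the blue plate, and last the aluminium lock body onto the black plate. Set each part down (do not drop it) the same side up as it was, in the middle of its plate, with the long parts lined up with the plate's long side, either way round. Leave the steel roller pin and the orange screwdriver where they are.

Things in the scene. Friction and masses are not known exactly. Their poses are not given: they have to be found in the camera images.
- cap: Yellow plastic end cap, a round solid-looking knob 31 mm in diameter (29 mm at the top) and 24 mm high, 25 g. Starts on top of the stack, standing on the middle of the red bridge. Origin: centre of its underside; z up.
- bridge: Red plastic contact bridge, a bar 66 long (its x) by 20 wide (y) by 16 mm high, two copper contact dots on top near its ends, 40 g. Starts second in the stack, lying crosswise on the latch. Origin: centre of its underside; z up.
- latch: Chrome hook latch, flat, 14 mm thick, 200 g: shank 22 mm wide (y) from x = -46 to 46 mm, hook head at x = 46 to 64, y = -11 to 27, its beak back to x = 26 at y = 19 to 27. Third in the stack, roughly along the lock body. Origin: underside, mid-shank (the point to put in the middle of its plate; grip across the shank here); x along the shank to the hook, z up.
- lock_body: Dull aluminium lock body, a block 130 long (x) by 58 wide (y) by 32 mm high with four small dark screws on top, 380 g. Bottom of the stack, lying on the bench. The stack is therefore 32 + 14 + 16 + 24 = 86 mm high. Origin: centre of its underside; z up.
- plate_yellow: Fixed square plate 80 x 80 mm, 6 mm thick, yellow with a white border: place of the end cap. Origin: centre of its underside on the bench; top 6 mm higher.
- plate_red: Fixed plate 110 (x) by 65 mm (y), 6 mm thick, red with a white border: place of the contact bridge. Origin: centre of its underside; x along its long side.
- plate_blue: Fixed plate 150 (x) by 75 mm (y), 6 mm thick, blue with a white border: place of the hook latch. Origin: centre of its underside; x along its long side.
- plate_black: Fixed plate 160 (x) by 90 mm (y), 6 mm thick, black with a white border: place of the lock body. Origin: centre of its underside; x along its long side.
- roller_pin: Bystander: loose steel roller pin standing upright, 22 mm in diameter, 48 mm high. Origin: centre of its underside.
- screwdriver: Bystander: loose screwdriver lying on the bench at the right, squarish orange handle 24 x 22 mm, 175 mm long overall. Origin: on the bench under the front end of the handle; x along the blade.
Not all that is in view belongs to the job. Leave any purple look-alike of the plate_blue alone.

How it is judged:
By the outcome, as a careful person would: the job done as asked, in the order asked, and still so for the second after the job is handed in, with the robot touching nothing.
It also fails if it takes over 122 s, if anything falls off the work surface, if the arm or the gripper's body presses on something with over 40 N, if the wrist force passes 120 N, or if a joint passes its speed limit or range.

### The arm

A 7-joint arm with a two-finger parallel gripper is mounted at the origin on the work surface. World frame = base frame: x ahead of the robot, y to its left, z up, the work surface at z = 0. Lengths are in m, angles in rad, forces in N, time in s.
With the tool pointing down it reaches from about 0.4 to 0.85 m from the base axis. Payload 10.4 kg.
Tool frame: the origin (TCP) lies at the very end of the fingers, on their centre line; the grasp point (between the pads) lies 19 mm behind it; z points along the fingers, y is the line along which they close (so a half turn about z gives the same grasp; the last joint's range is limited). The gripper opens to 85 mm and grips with 20 to 120 N. Pads are 22 mm wide; open, the fingers measure 114 mm over their backs; the gripper's body (76 mm by 85 mm) begins 54 mm behind the grasp point. The pads swing forward as they close: fully open they stand 13 mm farther back than shut.
Start: joints at [-1.362, 0.332, -0.065, 1.46, 0.022, 1.35, -0.088], TCP at [0.144, 0.608, 0.231] pointing down, gripper open.
Joint ranges: [-2.6, 2.6], [-0.5, 2.12], [-1.47, 1.34], [0.16, 2.42], [-1.27, 4.41], [0.06, 2.06], [-2.6, 2.6]. Speed limits (rad/s): [2.22, 2.22, 2.79, 2.79, 3.14, 3.14, 3.14].

### API

Orientations are given as a unit quaternion [x, y, z, w].
In Python, from workcell import manip, vision, order gives the robot as it stands. The module is installed in compiled form; this text tells all that it offers.
- The arm moves only by the tool move_arm, never from a script. Its argument "motion" is a list of rows, each a list of 3 entries, a list of its own where there are three numbers: the shift along the tool's x, y, z scaled (see below), then the turn, a rotation vector about the tool's x, y, z scaled (see below), then the opening, from -1 (shut) to 1 (fully open). In form: [[[dx, dy, dz], [wx, wy, wz], hand], ...]. A call has 1 to 12 rows; each row shifts and turns the commanded pose from where the row before left it, along the tool's axes as they then stand; what a row does not reach is not made up. The controller multiplies each number of a shift by 0.75 m and each number of a turn by pi/4 rad. A row lasts 1/10 s, in which the tool goes at most 50 mm and 8.59 degrees, less where a joint would pass 70% of its speed; a pose out of reach is approached as far as the arm can. A call with a number of a shift or a turn outside -1 to 1 is refused whole. A call with a gripper value outside its range is refused whole. The fingers move at their own pace and stop on an object; "newtons" is the grip in N (left out, the last holds). Time passes only in rows, so rows that do not move let the fingers close. It gives the time, the measured TCP pose, the force, the opening and the grip force at its end, in the units of the state.
- manip.get_obs(): the state, without advancing time (a new reading comes with each control period).
- vision.camera(name): name is "scene" or "top"; returns a dict with "pixels" (384x512x3 uint8, red, green, blue), "fx", "fy", "cx", "cy" (pixels), "R" (3x3) and "t" (3): a world point X has camera coordinates R X + t. Camera axes: x right, y down, z forward; pixel columns grow to the right and rows downward; lengths in m; the calibration is good to about 2 mm. A picture is of the moment at which its call begins. There is no depth.
- order.hand_in(): hands the job in; it is judged then, once.
The state is a dict: "clock": time; "joint_pos": joint angles; "joint_velocities": joint speeds; "tau": joint torques, N m; "position": TCP position; "ee_rot": TCP orientation; "ft_force": force on the tool from outside, world axes, zero at the start; "torque": the same for the moment, N m; "grip_width": opening from 0.0 (shut) to 1.0 (fully open); "grasp_force": force on a finger pad.
Only numpy, scipy, OpenCV 4.12 (cv2) and the standard library are available. Lean on these libraries where they do the work, as an engineer would, in place of code of your own. Each camera call takes 0.05 s, during which the arm holds its last target. There are 200 camera calls.

## Working session

There is one attempt and no reset: what is moved stays moved. The work goes in short steps, Python scripts to look and compute and a tool call to move; the robot and the scene stay as the last step left them, time stands still between calls to the robot, and variables do not carry over. Pictures are saved under pics/ and viewed, at most 14 in all, crops included, and the job is handed in when it is done.

Besides the shell and the picture viewer there is one more tool, called after "Request:" by a JSON object that holds its "api" and its "payload". move_arm: Moves the arm, as the interface text tells. Its arguments: {"type":"object","properties":{"motion":{"type":"array"},"newtons":{"type":"number"}},"required":["motion"]}

```bash
mkdir -p pics
python3 - <<'E'
from workcell import manip, vision
import cv2, numpy as np
for n in("scene","top"):
    c=vision.camera(n); cv2.imwrite(f"pics/{n}0.png",cv2.resize(c["pixels"][:,:,::-1],(800,600),interpolation=cv2.INTER_CUBIC))
    np.savez(f"{n}0.npz",**c)
    print(n,c["fx"],c["fy"],c["cx"],c["cy"],np.round(c["R"],3).tolist(),np.round(c["t"],3), "cam pos",np.round(-np.array(c["R"]).T@c["t"],3))
o=manip.get_obs(); print({k:np.round(v,3).tolist() for k,v in o.items()})
E
```

```text
scene 466.29474121771875 466.29474121771875 252.16760499943058 202.61347932183523 [[-0.678, 0.735, -0.011], [0.507, 0.457, -0.731], [-0.533, -0.501, -0.682]] [ 0.306 -0.283  1.779] cam pos [1.298 0.795 1.009]
top 391.65569002087244 391.65569002087244 256.3852186843835 189.71952930016673 [[-0.007, -1.0, 0.009], [-0.995, 0.006, -0.104], [0.104, -0.009, -0.995]] [0.089 0.539 1.132] cam pos [0.419 0.096 1.181]
{'clock': 0.1, 'joint_pos': [-1.362, 0.333, -0.065, 1.461, 0.022, 1.35, -0.088], 'joint_velocities': [-0.002, -0.0, 0.001, -0.003, -0.001, -0.0, -0.001], 'tau': [0.001, -62.675, 0.049, -39.243, 0.016, 0.007, 0.0], 'position': [0.144, 0.608, 0.231], 'ee_rot': [0.116, 0.993, -0.001, -0.0], 'ft_force': [0.578, 0.22, -0.19], 'torque': [-0.006, 0.022, 0.004], 'grasp_force': 0.0, 'grip_width': 0.998}
```

View pics/top0.png

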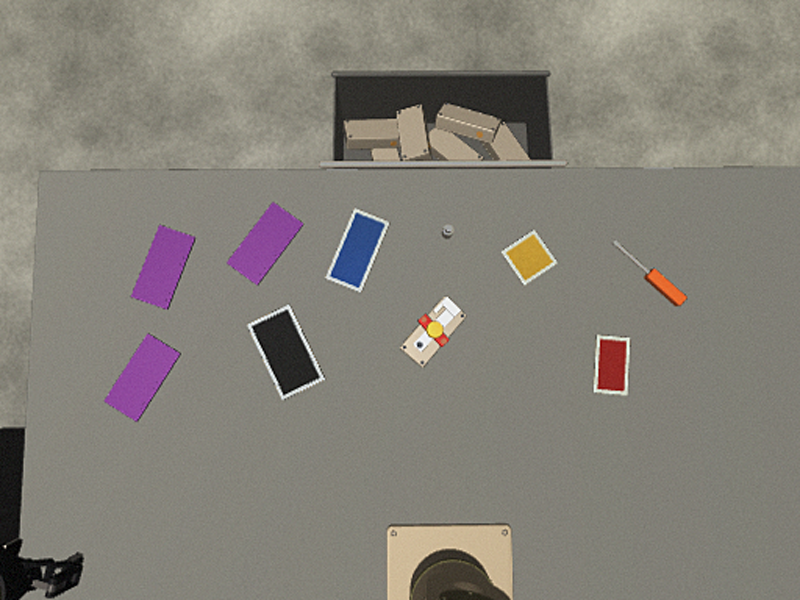

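View pics/scene0.png

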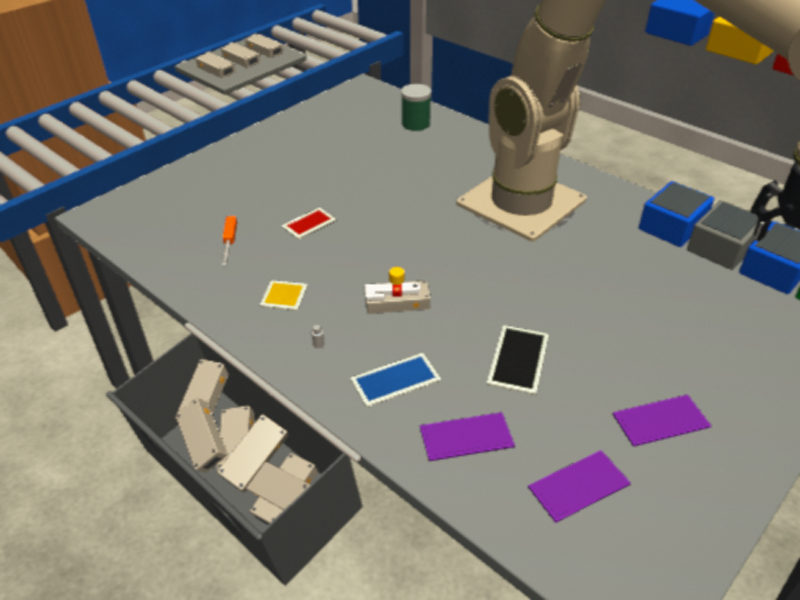

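Top view (800x600 scale) shows the stack at (433,330) and the bordered plates: yellow (529,257), red (612,365), blue (357,250) and black (286,352). The pin is at (447,231) and the screwdriver at (650,275). Three blue-plate candidates are the purple, borderless plates at (163,267), (265,243) and (143,377). Only (357,250) is blue with a white border, so it fits the description. I'll confirm it in a crop along with the stack.

```bash
cat > h.py <<'E'
import numpy as np, cv2
from workcell import manip, vision
def load(n): return dict(np.load(n+".npz"))
def shot(n,s):
    c=vision.camera(n); np.savez(s+".npz",**c); return load(s)
def ray(c,uv):
    uv=np.atleast_2d(uv).astype(float)
    d=np.c_[(uv[:,0]-c["cx"])/c["fx"],(uv[:,1]-c["cy"])/c["fy"],np.ones(len(uv))]@c["R"]
    return -c["R"].T@c["t"],d
def plane(c,uv,z):
    o,d=ray(c,uv); return o+d*((z-o[2])/d[:,2])[:,None]
def tri(c1,u1,c2,u2):
    (o1,d1),(o2,d2)=ray(c1,u1),ray(c2,u2); d1,d2=d1[0],d2[0]
    s=np.linalg.lstsq(np.c_[d1,-d2],o2-o1,rcond=None)[0]
    a,b=o1+s[0]*d1,o2+s[1]*d2; return (a+b)/2,np.linalg.norm(a-b)
def proj(c,X):
    p=c["R"]@np.asarray(X,float)+c["t"]; return np.array([c["fx"]*p[0]/p[2]+c["cx"],c["fy"]*p[1]/p[2]+c["cy"]])
R_={"yellow":((18,130,110),(35,255,255)),"red":((0,150,70),(7,255,255)),"blue":((105,130,60),(122,255,255)),"black":((0,0,0),(179,255,60))}
def blobs(c,col,lo=20,roi=None):
    hsv=cv2.cvtColor(c["pixels"],cv2.COLOR_RGB2HSV)
    m=cv2.inRange(hsv,*map(np.array,R_[col]))
    if roi is not None:
        k=np.zeros_like(m); k[roi[1]:roi[3],roi[0]:roi[2]]=255; m&=k
    cs=cv2.findContours(m,cv2.RETR_EXTERNAL,cv2.CHAIN_APPROX_NONE)[0]
    return sorted([k for k in cs if cv2.contourArea(k)>lo],key=cv2.contourArea,reverse=True)
def crop(c,x0,y0,x1,y1,f,name):
    cv2.imwrite("pics/"+name,cv2.resize(np.ascontiguousarray(c["pixels"][y0:y1,x0:x1,::-1]),None,fx=f,fy=f,interpolation=cv2.INTER_CUBIC))
def rect(P):
    r=cv2.minAreaRect((P[:,:2]*1000).astype(np.float32)); (x,y),(w,h),a=r
    if w<h: w,h,a=h,w,a+90
    return np.round([x,y,w,h,(a+90)%180-90],1)
E
python3 - <<'E'
from h import *
T,S=load("top0"),load("scene0")
for n,c in(("top",T),("scene",S)):
    for col in R_:
        for k in blobs(c,col,25)[:5]:
            m=cv2.moments(k); u=np.array([m["m10"],m["m01"]])/m["m00"]
            if col=="black" and not(c is T and u[0]<220 and u[1]>150 or c is S and u[0]>300): continue
            print(n,col,np.round(u,1),m["m00"],rect(plane(c,k[:,0],.006)))
# side-by-side crops
a=cv2.resize(T["pixels"][120:250,195:325],(400,400),interpolation=cv2.INTER_CUBIC)
b=cv2.resize(S["pixels"][165:265,215:315],(400,400),interpolation=cv2.INTER_CUBIC)
cv2.imwrite("pics/stack.png",np.hstack([a,b])[:,:,::-1])
E
```

```text
top yellow [338.3 164.3] 414.0 [ 618.  -164.8   65.6   63.3  -56.7]
top yellow [277.8 210.6] 71.5 [478.6  20.5  30.1  27.   89.6]
top red [391.1 233.3] 463.5 [ 408.1 -317.2   92.6   49.5   -5.4]
top blue [228.2 159.9] 779.0 [633.9 169.7 132.7  58.7 -22.2]
top black [ 14.9 339.9] 2086.0 [147.  755.4 310.1 148.4   3.5]
top black [182.3 224.9] 1116.5 [438.  306.9 142.4  73.   25.9]
scene yellow [470.5  26.9] 628.0 [-1282.8    -6.1   366.7   200.5    19.5]
scene yellow [181.3 187.9] 231.5 [ 617.7 -163.2   66.    64.1   33.4]
scene yellow [253.5 176. ] 82.0 [415.  -28.1  52.6  30.5  42.2]
scene red [197.1 141.7] 151.0 [ 408.  -315.7   91.4   43.2   -5.6]
scene red [500.1  41. ] 83.0 [-1178.6   166.5   152.     51.6    29.5]
scene red [253.5 185.8] 30.5 [451.    5.   35.2  16.6  42.3]
scene blue [141.1  77.1] 5640.0 [  37.2 -828.7 1765.4  514.2   11. ]
scene blue [106.9  26.1] 5522.0 [   29.8 -1263.   1141.6  1009.6    46.1]
scene blue [297.1  49.4] 1606.0 [-462.3 -510.8  580.7  252.    39.8]
scene blue [434.6  12.9] 924.0 [-1302.   -237.8   422.7   218.4    23.4]
scene blue [492.8 171.7] 704.0 [-1.494e+02  5.523e+02  1.339e+02  1.287e+02 -5.000e-01]
scene black [331.4 229.1] 734.5 [438.9 309.1 137.5  69.5  25.8]
```

View pics/stack.png

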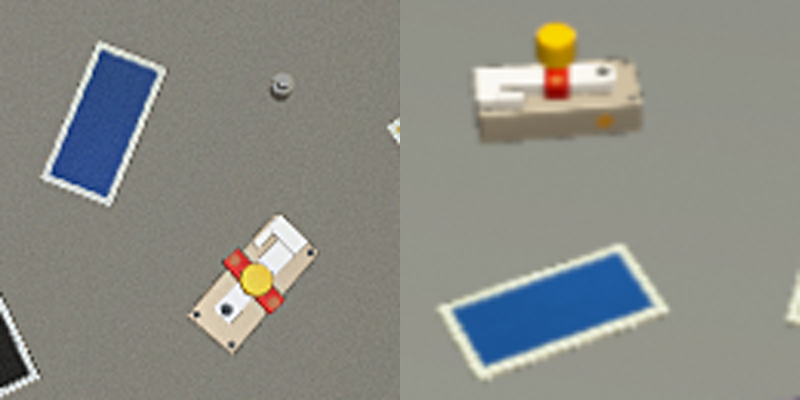

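The crop confirms it. The blue plate has a white border (crop corners (97,45) to (110,203)), unlike the purple ones. The stack shows the cap at (257,280), the red bridge crosswise beneath it, the latch hook towards the upper right, and the tan body.

Run:
```python
from h import *
T,S=load("top0"),load("scene0")
def cen(k): m=cv2.moments(k); return np.array([m["m10"],m["m01"]])/m["m00"]
def near(c,col,u,lo=15): return min(blobs(c,col,lo),key=lambda k:np.linalg.norm(cen(k)-u))
for n,col,ut,us in(("pY","yellow",(338,164),(181,188)),("pR","red",(391,233),(197,142)),("pB","blue",(228,160),(253,242)),("pK","black",(182,225),(331,229)),("cap","yellow",(278,210),(253,176))):
    a,b=near(T,col,ut),near(S,col,us)
    X,e=tri(T,cen(a),S,cen(b)); print(n,"tri mm",np.round(X*1000,1),"gap",round(e*1000,1),rect(plane(T,a[:,0],.006)),rect(plane(S,b[:,0],.006)))
a=near(T,"yellow",(278,210)); print("cap@86",rect(plane(T,a[:,0],.086)))
# top rim centre in scene: project for check
X=plane(T,cen(a),.086)[0]; print("pred scene top px",proj(S,X), "cap blob scene bbox",cv2.boundingRect(near(S,"yellow",(253,176))))
# red bridge pieces
r=(250,185,305,240)
ks=blobs(T,"red",5,r); P=np.vstack([k[:,0] for k in ks]); print("bridge",len(ks),rect(plane(T,P,.062)))
# everything non-grey: stack silhouette, plus print hsv samples
hsv=cv2.cvtColor(T["pixels"],cv2.COLOR_RGB2HSV)
for y in range(190,238,3): print(y,[tuple(int(q) for q in hsv[y,x]) for x in (255,265,272,290,298)])
```

```text
pY tri mm [ 617.6 -164.4    4.9] gap 1.5 [ 618.  -164.8   65.6   63.3  -56.7] [ 617.7 -163.2   66.    64.1   33.4]
pR tri mm [ 407.8 -317.2    4.7] gap 1.2 [ 408.1 -317.2   92.6   49.5   -5.4] [ 408.  -315.7   91.4   43.2   -5.6]
pB tri mm [634.2 169.7   3. ] gap 1.1 [633.9 169.7 132.7  58.7 -22.2] [635.1 171.2 131.6  55.9 -22.5]
pK tri mm [437.3 307.8   0.7] gap 0.5 [438.  306.9 142.4  73.   25.9] [438.9 309.1 137.5  69.5  25.8]
cap tri mm [474.4  26.1  72.7] gap 2.0 [478.6  20.5  30.1  27.   89.6] [415.  -28.1  52.6  30.5  42.2]
cap@86 [474.6  25.6  28.   25.2  89.6]
pred scene top px [253.17599888 172.69042266] cap blob scene bbox (249, 171, 10, 11)
bridge 2 [474.2  26.8  64.6  18.7  42. ]
190 [(30, 18, 131), (28, 23, 133), (19, 21, 133), (20, 23, 133), (33, 20, 130)]
193 [(21, 19, 134), (22, 21, 134), (27, 17, 132), (16, 44, 132), (25, 22, 141)]
196 [(33, 20, 128), (27, 21, 132), (30, 21, 132), (68, 4, 238), (23, 23, 132)]
199 [(27, 21, 132), (20, 29, 133), (37, 17, 134), (105, 2, 236), (18, 23, 135)]
202 [(17, 13, 137), (23, 31, 133), (1, 204, 216), (0, 0, 181), (18, 48, 116)]
2
[... 183 characters left out ...]
9, 60, 166), (13, 124, 134), (18, 55, 168), (26, 28, 139)]
214 [(27, 21, 136), (16, 48, 217), (111, 10, 250), (23, 17, 132), (15, 23, 134)]
217 [(19, 21, 134), (18, 53, 221), (113, 4, 238), (23, 23, 133), (30, 23, 133)]
220 [(23, 18, 128), (106, 11, 255), (114, 5, 247), (24, 20, 125), (28, 23, 134)]
223 [(39, 26, 128), (17, 44, 216), (20, 54, 204), (27, 20, 129), (21, 19, 136)]
226 [(22, 29, 134), (18, 48, 218), (19, 49, 210), (26, 14, 128), (18, 23, 135)]
229 [(30, 19, 134), (18, 49, 225), (18, 45, 214), (27, 17, 132), (18, 23, 131)]
232 [(30, 15, 135), (23, 17, 123), (19, 58, 175), (16, 25, 133), (25, 22, 130)]
235 [(23, 23, 131), (18, 23, 133), (33, 21, 133), (22, 21, 134), (27, 19, 131)]
```

The triangulated plate tops are 1–5 mm and the cap's mid-height is about 73 mm, which agrees with the text (6 and 74). Next I need the latch and body poses and a planner that converts targets to tool units.

```bash
cat > plan.py <<'E'
import sys, numpy as np
from scipy.spatial.transform import Rotation as Rn
from workcell import manip
o=manip.get_obs(); p=np.array(o["position"]); R=Rn.from_quat(o["ee_rot"])
x,y,z,a=map(float,sys.argv[1:5])           # mm, yaw of tool y in deg (mod 180)
M=R.as_matrix(); cur=np.degrees(np.arctan2(M[1,1],M[0,1]))
best=None
for k in(0,180,-180,360):
    c=np.radians(a+k); ty=np.array([np.cos(c),np.sin(c),0]); tz=np.array([0,0,-1.]); tx=np.cross(ty,tz)
    rv=(R.inv()*Rn.from_matrix(np.c_[tx,ty,tz])).as_rotvec()
    print("turn units",np.round(rv/(np.pi/4),3)) 
print("clock",round(o["clock"],2),"pos",np.round(p*1000,1),"yaw",round(cur,1),"j",np.round(o["joint_pos"],2),"F",np.round(o["ft_force"],1),"grip",round(o["grip_width"],3))
print("shift units",np.round(M.T@(np.array([x,y,z])/1000-p)/.75,4),"dist mm",round(np.linalg.norm(np.array([x,y,z])-p*1000)))
E
python3 - <<'E'
from h import *
T=load("top0")
hsv=cv2.cvtColor(T["pixels"],cv2.COLOR_RGB2HSV); 
roi=np.zeros(hsv.shape[:2],np.uint8); roi[185:240,250:305]=255
w=cv2.inRange(hsv,(0,0,200),(179,25,255))&roi
tan=cv2.inRange(hsv,(10,33,190),(25,80,255))&roi
f=lambda m:np.argwhere(m)[:,::-1]
for n,m,z in(("latch",w,.046),("tan",tan,.032)):
    print(n,m.astype(bool).sum(),rect(plane(T,f(m),z)))
L=plane(T,f(w),.046)[:,:2]*1000
for ang in(-48,-47,-49,-50,-46,-45):
    a=np.radians(ang); 
    for sgn in (1,):
        q=(L-[474.5,26.])@np.array([[np.cos(a),-np.sin(a)],[np.sin(a),np.cos(a)]])
        s=q[(q[:,0]<-12)]
        print(ang,"x",np.round([q[:,0].min(),q[:,0].max()],1),"tail y",np.round([s[:,1].min(),s[:,1].max(),s[:,1].mean()],1),"head y",np.round([q[q[:,0]>46][:,1].min(),q[q[:,0]>46][:,1].max()],1))
crop(T,245,180,310,245,9,"st2.png")
E
python3 plan.py 474.5 26 200 -48
```

```text
latch 217 [486.1  24.7 108.6  35.6 -42.6]
tan 343 [473.6  25.6 125.9  54.1 -41.3]
-48 x [-44.8  62.7] tail y [-11.5  10.1  -1.5] head y [-5.6 29.7]
-47 x [-44.7  62.6] tail y [-10.8  10.3  -1. ] head y [-6.5 28.7]
-49 x [-44.8  62.8] tail y [-12.3   9.8  -2. ] head y [-4.7 30.8]
-50 x [-44.8  62.8] tail y [-13.    9.6  -2.5] head y [-3.8 31.8]
-46 x [-44.7  62.5] tail y [-10.1  10.6  -0.7] head y [-7.4 27.7]
-45 x [-44.7  62.7] tail y [-9.6 10.8 -0.2] head y [-8.4 26.7]
turn units [-1.000e-03  2.000e-03  2.772e+00]
turn units [-2.000e-03 -1.000e-03 -1.228e+00]
turn units [-2.000e-03 -1.000e-03 -1.228e+00]
turn units [-1.000e-03  2.000e-03  2.772e+00]
clock 0.1 pos [143.5 608.  230.6] yaw 76.7 j [-1.36  0.33 -0.06  1.46  0.02  1.35 -0.09] F [ 0.6  0.2 -0.2] grip 0.998
shift units [-0.6078 -0.6538  0.0417] dist mm 670
```

View pics/st2.png

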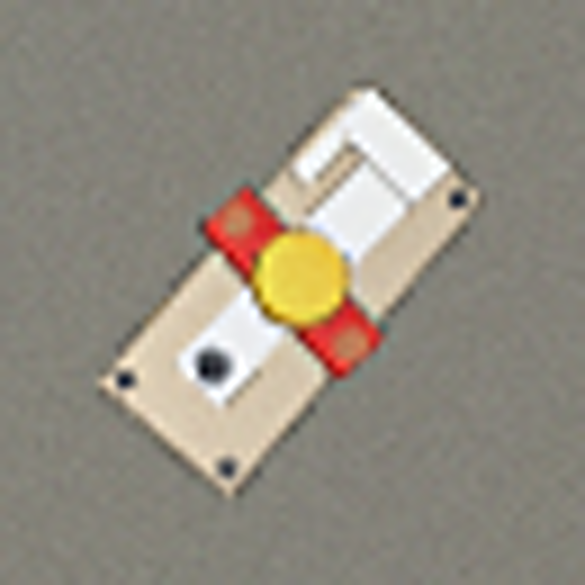

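The crop shows the cap at (300,278), the bridge running (240,220) to (345,345), the latch from (200,365) to the hook at (385,125), and body corners at (100,383), (232,492) and (478,197). I'll start moving to the stack.

Request:
{"api": "move_arm", "payload": {"motion": [[[-0.038,-0.041,0],[0,0,0.17],1],[[-0.0477,-0.03,0],[0,0,0],1],[[-0.0477,-0.03,0],[0,0,0],1],[[-0.0477,-0.03,0],[0,0,0],1],[[-0.0477,-0.03,0],[0,0,0],1],[[-0.0477,-0.03,0],[0,0,0],1],[[-0.0477,-0.03,0],[0,0,0],1],[[-0.0477,-0.03,0],[0,0,0],1],[[-0.0477,-0.03,0],[0,0,0],1]]}}

```text
clock: 1.0
position: [0.3679, 0.2998, 0.2312]
ee_rot: [0.182, 0.983, 0.0, -0.0]
ft_force: [1.1, 0.3, -0.7]
grip_width: 0.999
grasp_force: 0.0
```

```bash
python3 plan.py 474.5 26 200 -48
```

```text
turn units [-0.    -0.     2.602]
turn units [ 0.    -0.    -1.398]
turn units [ 0.    -0.    -1.398]
turn units [-0.    -0.     2.602]
clock 1.0 pos [367.9 299.8 231.2] yaw 69.1 j [-0.99 -0.01  0.21  1.85  0.    1.3   0.42] F [ 1.1  0.3 -0.7] grip 0.999
shift units [-0.2632 -0.2902  0.0415] dist mm 295
```

Request:
{"api": "move_arm", "payload": {"motion": [[[-0.0439,-0.0484,0],[0,0,0],1],[[-0.0439,-0.0484,0],[0,0,0],1],[[-0.0439,-0.0484,0],[0,0,0],1],[[-0.0439,-0.0484,0],[0,0,0],1],[[-0.0439,-0.0484,0],[0,0,0],1],[[-0.0439,-0.0484,0],[0,0,0],1],[[0,0,0],[0,0,0.17],1],[[0,0,0],[0,0,0.17],1],[[0,0,0],[0,0,0.17],1],[[0,0,0],[0,0,0.17],1],[[0,0,0],[0,0,0.17],1],[[0,0,0],[0,0,0.17],1]]}}

```text
clock: 2.2
position: [0.4737, 0.0274, 0.231]
ee_rot: [0.553, 0.833, -0.0, -0.0]
ft_force: [0.2, 1.0, 0.5]
grip_width: 1.002
grasp_force: 0.0
```

Request:
{"api": "move_arm", "payload": {"motion": [[[0,0,0],[0,0,0.18],1],[[0,0,0],[0,0,0.18],1],[[0,0,0],[0,0,0.18],1],[[0,0,0],[0,0,0.18],1],[[0,0,0],[0,0,0.18],1],[[0,0,0],[0,0,0.18],1],[[0,0,0],[0,0,0.18],1],[[0,0,0],[0,0,0.18],1],[[0,0,0],[0,0,0.142],1],[[0,0,0],[0,0,0],1]]}}

```text
clock: 3.2
position: [0.4738, 0.0274, 0.2311]
ee_rot: [0.934, 0.357, -0.0, -0.0]
ft_force: [0.0, -0.3, 0.4]
grip_width: 1.004
grasp_force: 0.0
```

```bash
python3 plan.py 474.5 26 56 -48
```

```text
turn units [-0.     0.    -0.003]
turn units [1.000e-03 1.000e-03 3.997e+00]
turn units [1.000e-03 1.000e-03 3.997e+00]
turn units [-0.     0.    -0.003]
clock 3.2 pos [473.8  27.4 231.1] yaw -48.1 j [-0.67 -0.03  0.51  1.87  0.01  1.3  -1.  ] F [ 0.  -0.3  0.4] grip 1.004
shift units [-0.0005  0.0021  0.2334] dist mm 175
```

Request:
{"api": "move_arm", "payload": {"motion": [[[0,0.002,0.04],[0,0,0],1],[[0,0,0.04],[0,0,0],1],[[0,0,0.04],[0,0,0],0.6],[[0,0,0.04],[0,0,0],0.2],[[0,0,0.04],[0,0,0],0.2],[[0,0,0.0334],[0,0,0],0.2],[[0,0,0],[0,0,0],0.2],[[0,0,0],[0,0,0],0.2],[[0,0,0],[0,0,0],0.2]], "newtons": 25}}

```text
clock: 4.1
position: [0.4759, 0.0265, 0.0576]
ee_rot: [0.933, 0.359, 0.001, 0.0]
ft_force: [-0.6, 0.1, 1.2]
grip_width: 0.6
grasp_force: 0.0
```

Request:
{"api": "move_arm", "payload": {"motion": [[[0,0,0],[0,0,0],-1],[[0,0,0],[0,0,0],-1],[[0,0,0],[0,0,0],-1],[[0,0,0],[0,0,0],-1],[[0,0,0],[0,0,0],-1],[[0,0,0],[0,0,0],-1]], "newtons": 25}}

```text
clock: 4.7
position: [0.4758, 0.0266, 0.0574]
ee_rot: [0.934, 0.358, 0.001, -0.0]
ft_force: [-1.7, 0.7, 7.6]
grip_width: 0.347
grasp_force: 24.2
```

```bash
python3 plan.py 474.5 26 56 -48
python3 - <<'E'
from h import *
T,S=shot("top","t1"),shot("scene","s1")
S1=cv2.resize(S["pixels"][140:215,215:315],(800,600),interpolation=cv2.INTER_CUBIC)
cv2.imwrite("pics/s1.png",S1[:,:,::-1])
E
```

```text
turn units [ 0.001 -0.003 -0.   ]
turn units [-4.e-03 -1.e-03  4.e+00]
turn units [-4.e-03 -1.e-03  4.e+00]
turn units [ 0.001 -0.003 -0.   ]
clock 4.7 pos [475.8  26.6  57.4] yaw -48.0 j [-0.63  0.2   0.52  2.06 -0.13  0.91 -0.88] F [-1.7  0.7  7.6] grip 0.347
shift units [-0.0018 -0.0005  0.0019] dist mm 2
```

View pics/s1.png

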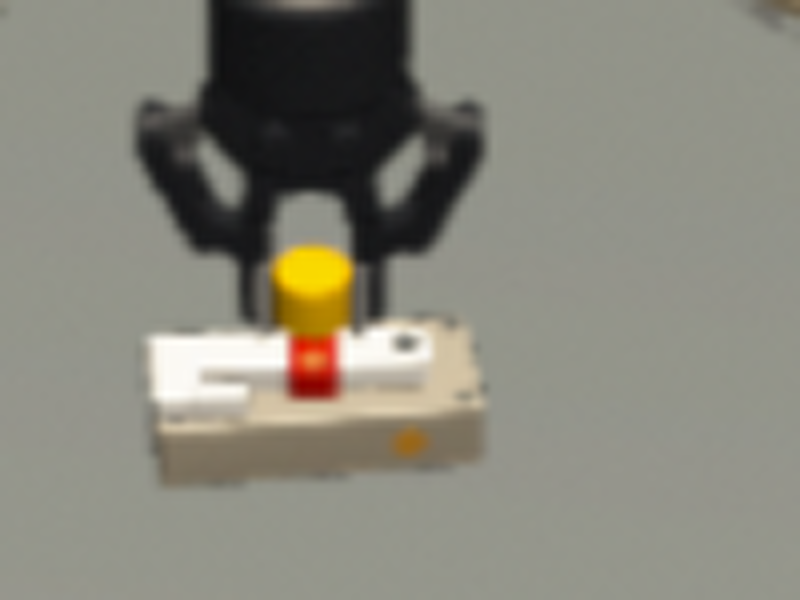

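The picture shows the fingers on both sides of the cap (310,290), straddling the bridge. The grip reads 29.5 mm. I'll lift.

Request:
{"api": "move_arm", "payload": {"motion": [[[0,0,-0.01],[0,0,0],-1],[[0,0,-0.03],[0,0,0],-1],[[0,0,-0.04],[0,0,0],-1],[[0,0,-0.04],[0,0,0],-1],[[0,0,-0.04],[0,0,0],-1],[[0,0,0],[0,0,0],-1]]}}

```text
clock: 5.4
position: [0.4771, 0.0266, 0.1807]
ee_rot: [0.934, 0.358, 0.004, 0.0]
ft_force: [0.9, -0.1, -0.9]
grip_width: 0.351
grasp_force: 24.8
```

```bash
python3 plan.py 618.6 -163.6 200 -48
```

```text
turn units [ 0.003 -0.008 -0.001]
turn units [-0.013 -0.005  3.999]
turn units [-0.013 -0.005  3.999]
turn units [ 0.003 -0.008 -0.001]
clock 5.4 pos [477.1  26.6 180.7] yaw -48.0 j [-0.67  0.02  0.53  1.94 -0.01  1.18 -0.97] F [ 0.9 -0.1 -0.9] grip 0.351
shift units [-0.0291  0.3147 -0.0251] dist mm 238
```

Request:
{"api": "move_arm", "payload": {"motion": [[[-0.005,0.053,-0.004],[0.003,-0.008,0],-1],[[-0.005,0.053,-0.004],[0,0,0],-1],[[-0.005,0.053,-0.004],[0,0,0],-1],[[-0.005,0.053,-0.004],[0,0,0],-1],[[-0.005,0.053,-0.004],[0,0,0],-1],[[-0.004,0.05,-0.004],[0,0,0],-1],[[0,0,0],[0,0,0],-1]]}}

```text
clock: 6.1
position: [0.6176, -0.1688, 0.1935]
ee_rot: [0.934, 0.356, -0.004, 0.002]
ft_force: [-0.9, -0.3, -1.2]
grip_width: 0.351
grasp_force: 25.0
```

```bash
python3 plan.py 618.6 -163.6 3 -48
```

```text
turn units [-0.     0.011 -0.007]
turn units [0.018 0.    3.993]
turn units [0.018 0.    3.993]
turn units [-0.     0.011 -0.007]
clock 6.1 pos [ 617.6 -168.8  193.5] yaw -48.3 j [-0.3   0.45  0.66  1.49 -0.27  1.3  -0.45] F [-0.9 -0.3 -1.2] grip 0.351
shift units [ 0.0079 -0.0042  0.2539] dist mm 191
```

Request:
{"api": "move_arm", "payload": {"motion": [[[-0.005,-0.004,0.04],[0,0.011,-0.007],-1],[[0.006,0,0.05],[0,0,0],-1],[[0.006,0,0.05],[0,0,0],-1],[[0,0,0.05],[0,0,0],-1],[[0,0,0.035],[0,0,0],-1],[[0,0,0],[0,0,0],-1],[[0,0,0],[0,0,0],-1]]}}

```text
clock: 6.8
position: [0.6186, -0.1574, 0.0259]
ee_rot: [0.933, 0.361, 0.001, -0.002]
ft_force: [0.1, 0.6, 0.1]
grip_width: 0.346
grasp_force: 25.0
```

```bash
python3 plan.py 618.6 -163.6 2 -48
```

```text
turn units [-0.003 -0.003  0.007]
turn units [ 0.005 -0.005 -3.993]
turn units [ 0.005 -0.005 -3.993]
turn units [-0.003 -0.003  0.007]
clock 6.8 pos [ 618.6 -157.4   25.9] yaw -47.7 j [-0.25  0.61  0.58  1.65 -0.38  1.   -0.38] F [0.1 0.6 0.1] grip 0.346
shift units [-0.0056  0.0062  0.0318] dist mm 25
```

Request:
{"api": "move_arm", "payload": {"motion": [[[-0.005,0.006,0.01],[0,0,0.007],-1],[[0,0,0.008],[0,0,0],-1],[[0,0,0],[0,0,0],-1],[[0,0,0],[0,0,0],-1],[[0,0,0],[0,0,0],-1]]}}

```text
clock: 7.3
position: [0.6191, -0.1633, 0.012]
ee_rot: [0.934, 0.358, 0.001, -0.001]
ft_force: [0.1, 0.1, 0.7]
grip_width: 0.347
grasp_force: 25.0
```

```bash
python3 plan.py 618.6 -163.6 1.5 -48
```

```text
turn units [-0.003 -0.004 -0.   ]
turn units [-0.006  0.004  4.   ]
turn units [-0.006  0.004  4.   ]
turn units [-0.003 -0.004 -0.   ]
clock 7.3 pos [ 619.1 -163.3   12. ] yaw -48.0 j [-0.24  0.63  0.57  1.65 -0.4   0.98 -0.37] F [0.1 0.1 0.7] grip 0.347
shift units [-0.0008 -0.0002  0.0141] dist mm 11
```

Request:
{"api": "move_arm", "payload": {"motion": [[[-0.0008,0,0.007],[-0.003,-0.004,0],-1],[[0,0,0.004],[0,0,0],-1],[[0,0,0.002],[0,0,0],-1],[[0,0,0],[0,0,0],-1],[[0,0,0],[0,0,0],-1]]}}

```text
clock: 7.8
position: [0.619, -0.1639, 0.0056]
ee_rot: [0.934, 0.358, 0.001, -0.0]
ft_force: [-16.9, 5.7, 40.5]
grip_width: 0.343
grasp_force: 46.8
```

The fingertips, 4–5 mm below the cap's underside, touched the plate first. Releasing here would drop the cap, so I'll take it back to the bridge, which lets the fingers straddle, and regrip it higher.

Request:
{"api": "move_arm", "payload": {"motion": [[[0,0,-0.01],[0,0,0],-1],[[0,0,-0.04],[0,0,0],-1],[[0,0,-0.05],[0,0,0],-1],[[0,0,-0.05],[0,0,0],-1],[[0,0,-0.04],[0,0,0],-1],[[0,0,0],[0,0,0],-1],[[0,0,0],[0,0,0],-1]]}}

```text
clock: 8.5
position: [0.6187, -0.1636, 0.1445]
ee_rot: [0.934, 0.358, 0.0, 0.0]
ft_force: [-0.3, 0.0, -0.8]
grip_width: 0.348
grasp_force: 25.0
```

```bash
python3 plan.py 475.8 26.6 150 -48
python3 - <<'E'
from h import *
S=shot("scene","s2")
k=[q for q in blobs(S,"yellow",20) if cv2.boundingRect(q)[1]>90]
for q in k: print(cv2.boundingRect(q),q[:,0].mean(0))
x,y=map(int,proj(S,[.618,-.164,.15])); print(x,y); crop(S,x-50,y-40,x+50,y+35,8,"s2.png")
E
```

```text
turn units [ 0.  0. -0.]
turn units [ 0.e+00 -1.e-03  4.e+00]
turn units [ 0.e+00 -1.e-03  4.e+00]
turn units [ 0.  0. -0.]
clock 8.5 pos [ 618.7 -163.6  144.5] yaw -48.0 j [-0.29  0.48  0.65  1.56 -0.3   1.21 -0.43] F [-0.3  0.  -0.8] grip 0.348
shift units [ 0.028  -0.3159 -0.0075] dist mm 238
(170, 181, 23, 15) [181.16949153 188.        ]
(170, 144, 11, 12) [175.38235294 149.55882353]
175 152
```

View pics/s2.png

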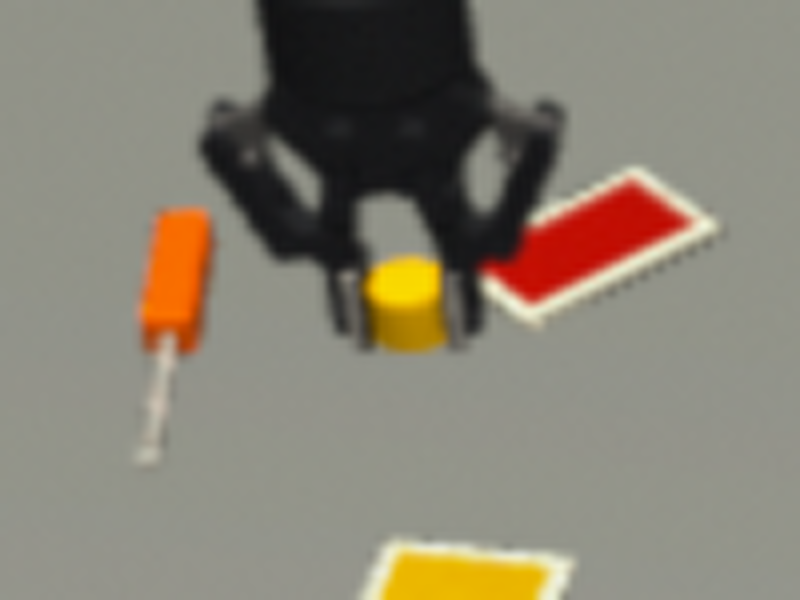

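The cap is held upright at (408,305), and its bottom is about level with the fingertips. I'll check numerically whether it slid in the grip.

Run:
```python
from h import *
for n,p in(("s1",[.4758,.0266,.0574]),("s2",[.6187,-.1636,.1445])):
    S=load(n); pz=proj(S,p)
    k=min(blobs(S,"yellow",20),key=lambda q:np.linalg.norm(q[:,0].mean(0)-pz)); m=cv2.moments(k); u=np.array([m["m10"],m["m01"]])/m["m00"]
    M=(cv2.inRange(cv2.cvtColor(S["pixels"],cv2.COLOR_RGB2HSV),*map(np.array,R_["yellow"])))
    # height over TCP of centroid along vertical through TCP
    zs=np.linspace(0,.04,81); rows=[proj(S,np.add(p,[0,0,z]))[1] for z in zs]
    print(n,u,cv2.contourArea(k),cv2.boundingRect(k),"centroid over TCP mm",1000*np.interp(-u[1],-np.array(rows),zs))
```

```text
s1 [253.67494824 175.90269151] 80.5 (249, 171, 10, 11) centroid over TCP mm 16.724660609867723
s2 [175.28769841 149.57142857] 84.0 (170, 144, 11, 12) centroid over TCP mm 16.4427405979962
```

The cap did not slip: its centre is still 16.5 mm above the TCP. I'll return it to the bridge.

Request:
{"api": "move_arm", "payload": {"motion": [[[0.004,-0.045,-0.001],[0,0,0],-1],[[0.004,-0.045,-0.001],[0,0,0],-1],[[0.004,-0.045,-0.001],[0,0,0],-1],[[0.004,-0.045,-0.001],[0,0,0],-1],[[0.004,-0.045,-0.001],[0,0,0],-1],[[0.004,-0.045,-0.001],[0,0,0],-1],[[0.004,-0.046,-0.001],[0,0,0],-1],[[0,0,0],[0,0,0],-1],[[0,0,0],[0,0,0],-1]]}}

```text
clock: 9.45
position: [0.4749, 0.0271, 0.1488]
ee_rot: [0.933, 0.359, -0.001, -0.0]
ft_force: [0.5, -0.1, 0.4]
grip_width: 0.346
grasp_force: 25.1
```

```bash
python3 plan.py 475.8 26.6 66 -48
```

```text
turn units [-0.001  0.002  0.002]
turn units [-4.000e-03 -2.000e-03 -3.998e+00]
turn units [-4.000e-03 -2.000e-03 -3.998e+00]
turn units [-0.001  0.002  0.002]
clock 9.45 pos [474.9  27.1 148.8] yaw -47.9 j [-0.72  0.06  0.59  1.97 -0.04  1.12 -0.95] F [ 0.5 -0.1  0.4] grip 0.346
shift units [0.0007 0.0014 0.1104] dist mm 83
```

Request:
{"api": "move_arm", "payload": {"motion": [[[0.0007,0.0012,0.03],[0,0.002,0.002],-1],[[0,0,0.03],[0,0,0],-1],[[0,0,0.03],[0,0,0],-1],[[0,0,0.02],[0,0,0],-1],[[0,0,0],[0,0,0],-1],[[0,0,0],[0,0,0],-1],[[0,0,0],[0,0,0],-1]]}}

```text
clock: 10.15
position: [0.4773, 0.0258, 0.0678]
ee_rot: [0.934, 0.357, 0.001, -0.0]
ft_force: [-0.5, -0.2, -0.2]
grip_width: 0.345
grasp_force: 25.1
```

```bash
python3 plan.py 475.8 26.6 57.6 -48
```

```text
turn units [ 0.001 -0.002 -0.003]
turn units [-3.000e-03 -1.000e-03  3.997e+00]
turn units [-3.000e-03 -1.000e-03  3.997e+00]
turn units [ 0.001 -0.002 -0.003]
clock 10.15 pos [477.3  25.8  67.8] yaw -48.2 j [-0.69  0.19  0.59  2.05 -0.13  0.94 -0.87] F [-0.5 -0.2 -0.2] grip 0.345
shift units [-0.0008 -0.0022  0.0136] dist mm 10
```

Request:
{"api": "move_arm", "payload": {"motion": [[[-0.0008,-0.002,0.006],[0,0,-0.003],-1],[[0,0,0.005],[0,0,0],-1],[[0,0,0.001],[0,0,0],-1],[[0,0,0],[0,0,0],-1],[[0,0,0],[0,0,0],-1]]}}

```text
clock: 10.65
position: [0.4752, 0.027, 0.0582]
ee_rot: [0.934, 0.359, 0.0, -0.0]
ft_force: [0.0, 0.4, -0.5]
grip_width: 0.352
grasp_force: 25.1
```

Request:
{"api": "move_arm", "payload": {"motion": [[[0,0,0.001],[0,0,0],-1],[[0,0,0],[0,0,0],-1],[[0,0,0],[0,0,0],-1]]}}

```text
clock: 10.95
position: [0.4753, 0.027, 0.0575]
ee_rot: [0.934, 0.359, 0.001, -0.0]
ft_force: [0.1, -0.4, 0.7]
grip_width: 0.349
grasp_force: 25.2
```

Close to contact, so I'll lower a fraction more, then open, rise and regrip.

Request:
{"api": "move_arm", "payload": {"motion": [[[0,0,0.0008],[0,0,0],-1],[[0,0,0.0006],[0,0,0],-1],[[0,0,0],[0,0,0],-1]]}}

```text
clock: 11.25
position: [0.4755, 0.027, 0.0574]
ee_rot: [0.934, 0.358, 0.001, -0.001]
ft_force: [-5.3, -0.1, 16.7]
grip_width: 0.348
grasp_force: 26.6
```

Request:
{"api": "move_arm", "payload": {"motion": [[[0,0,0],[0,0,0],-0.1],[[0,0,0],[0,0,0],0.1],[[0,0,-0.005],[0,0,0],0.1],[[0,0,-0.009],[0,0,0],0.1],[[0,0,0],[0,0,0],0.1],[[0,0,0],[0,0,0],0.1],[[0,0,0],[0,0,0],-1],[[0,0,0],[0,0,0],-1],[[0,0,0],[0,0,0],-1],[[0,0,0],[0,0,0],-1]]}}

```text
clock: 12.25
position: [0.4752, 0.027, 0.0669]
ee_rot: [0.934, 0.359, 0.0, -0.0]
ft_force: [-1.6, 0.6, 4.0]
grip_width: 0.343
grasp_force: 24.6
```

Run:
```python
from h import *
S=shot("scene","s3"); crop(S,215,140,315,215,8,"s3.png")
```

```text
(no output)
```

View pics/s3.png

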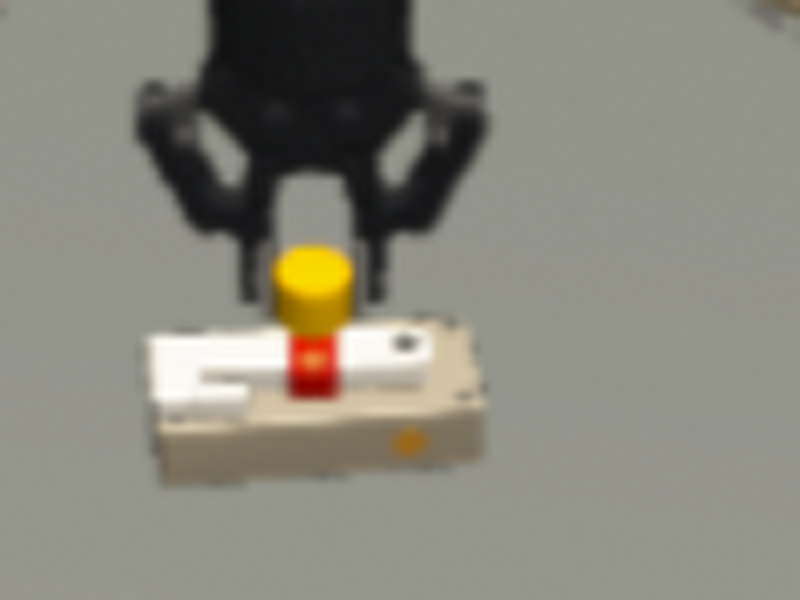

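The stack is intact, with the cap at (312,285) and the fingertips now 5 mm above its underside. I'll lift and carry it to the yellow plate.

Request:
{"api": "move_arm", "payload": {"motion": [[[0,0,-0.01],[0,0,0],-1],[[0,0,-0.04],[0,0,0],-1],[[0,0,-0.05],[0,0,0],-1],[[-0.004,0.045,0],[0,0,0],-1],[[-0.004,0.045,0],[0,0,0],-1],[[-0.004,0.045,0],[0,0,0],-1],[[-0.004,0.045,0],[0,0,0],-1],[[-0.004,0.045,0],[0,0,0],-1],[[-0.004,0.045,0],[0,0,0],-1],[[-0.004,0.045,0],[0,0,0],-1],[[0,0,0],[0,0,0],-1],[[0,0,0],[0,0,0],-1]]}}

```text
clock: 13.5
position: [0.6174, -0.1634, 0.1416]
ee_rot: [0.934, 0.358, -0.0, -0.0]
ft_force: [0.3, 0.0, -0.9]
grip_width: 0.348
grasp_force: 25.0
```

```bash
python3 plan.py 618.3 -163.5 18 -48
```

```text
turn units [-0.     0.    -0.001]
turn units [1.000e-03 0.000e+00 3.999e+00]
turn units [1.000e-03 0.000e+00 3.999e+00]
turn units [-0.     0.    -0.001]
clock 13.5 pos [ 617.4 -163.4  141.6] yaw -48.1 j [-0.32  0.49  0.68  1.56 -0.32  1.2  -0.42] F [ 0.3  0.  -0.9] grip 0.348
shift units [0.0008 0.0009 0.1647] dist mm 124
```

Request:
{"api": "move_arm", "payload": {"motion": [[[0.0008,0.0009,0.04],[0,0,0],-1],[[0,0,0.04],[0,0,0],-1],[[0,0,0.04],[0,0,0],-1],[[0,0,0.03],[0,0,0],-1],[[0,0,0.01],[0,0,0],-1],[[0,0,0],[0,0,0],-1],[[0,0,0],[0,0,0],-1],[[0,0,0],[0,0,0],-1]]}}

```text
clock: 14.3
position: [0.6195, -0.1627, 0.0234]
ee_rot: [0.933, 0.359, 0.001, 0.0]
ft_force: [-0.0, 0.1, 0.7]
grip_width: 0.345
grasp_force: 25.0
```

```bash
python3 plan.py 618.3 -163.5 11 -48
```

```text
turn units [ 0.002 -0.003  0.001]
turn units [ 5.000e-03  3.000e-03 -3.999e+00]
turn units [ 5.000e-03  3.000e-03 -3.999e+00]
turn units [ 0.002 -0.003  0.001]
clock 14.3 pos [ 619.5 -162.7   23.4] yaw -48.0 j [-0.27  0.62  0.62  1.65 -0.41  1.   -0.36] F [-0.   0.1  0.7] grip 0.345
shift units [-0.002  -0.0003  0.0165] dist mm 12
```

Request:
{"api": "move_arm", "payload": {"motion": [[[-0.002,0,0.008],[0.002,-0.003,0],-1],[[0,0,0.005],[0,0,0],-1],[[0,0,0.002],[0,0,0],-1],[[0,0,0.001],[0,0,0],-1],[[0,0,0],[0,0,0],-1],[[0,0,0],[0,0,0],-1]]}}

```text
clock: 14.9
position: [0.6174, -0.1637, 0.011]
ee_rot: [0.934, 0.358, -0.001, -0.001]
ft_force: [-6.7, 2.1, 13.6]
grip_width: 0.34
grasp_force: 26.3
```

Request:
{"api": "move_arm", "payload": {"motion": [[[0,0,0],[0,0,0],-0.1],[[0,0,0],[0,0,0],0.1],[[0,0,0],[0,0,0],0.3],[[0,0,0],[0,0,0],0.5],[[0,0,-0.03],[0,0,0],0.5],[[0,0,-0.05],[0,0,0],0.5],[[0,0,-0.05],[0,0,0],0.5],[[0,0,-0.04],[0,0,0],0.5],[[0.0,-0.045,0],[0,0,0],0.5],[[0,-0.045,0],[0,0,0],0.5],[[0,-0.045,0],[0,0,0],0.5],[[0,-0.045,0],[0,0,0],0.5]]}}

```text
clock: 16.1
position: [0.5264, -0.0626, 0.1373]
ee_rot: [0.934, 0.359, -0.001, -0.001]
ft_force: [-0.3, 0.7, 1.0]
grip_width: 0.751
grasp_force: 0.0
```

```bash
python3 - <<'E'
from h import *
T,S=shot("top","t4"),shot("scene","s4")
def cen(k): m=cv2.moments(k); return np.array([m["m10"],m["m01"]])/m["m00"]
# cap on plate (top view): brighter yellow? compare saturation/value
crop(S,150,160,310,280,5,"s4.png")
for c,r in((T,(250,185,305,240)),):
    ks=blobs(c,"red",10,r); P=np.vstack([k[:,0] for k in ks]); print("bridge@62",len(ks),rect(plane(c,P,.062)))
E
python3 plan.py 474.5 26.5 150 -48
```

```text
bridge@62 1 [474.2  26.8  64.6  19.   41.9]
turn units [-0.006  0.001  0.006]
turn units [-2.000e-03 -9.000e-03 -3.994e+00]
turn units [-2.000e-03 -9.000e-03 -3.994e+00]
turn units [-0.006  0.001  0.006]
clock 16.2 pos [525.4 -59.8 137.2] yaw -47.7 j [-0.59  0.23  0.71  1.86 -0.17  1.11 -0.66] F [-0.  -0.5 -0.3] grip 0.752
shift units [ 0.0272 -0.1308 -0.0165] dist mm 101
```

View pics/s4.png

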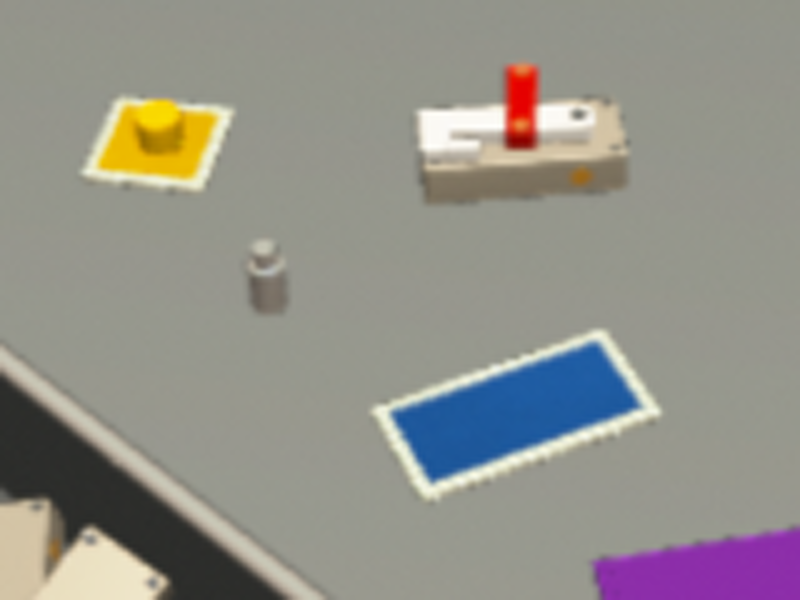

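The cap stands in the middle of the yellow plate (160,127). The bridge (522,105) is free, and it measures (474.2, 26.8) mm at 42°. I'll grip it across its width, keeping the tips above the latch (46 mm).

Request:
{"api": "move_arm", "payload": {"motion": [[[0.009,-0.0436,0],[-0.006,0,0.006],0.5],[[0.009,-0.0436,0],[0,0,0],0.5],[[0.009,-0.0436,0],[0,0,0],0.5],[[0,0,0],[0,0,0],0.5],[[0,0,0.04],[0,0,0],0.3],[[0,0,0.04],[0,0,0],0.1],[[0,0,0],[0,0,0],0.1],[[0,0,0],[0,0,0],0.1],[[0,0,0],[0,0,0],0.1]]}}

```text
clock: 17.1
position: [0.4782, 0.0226, 0.0788]
ee_rot: [0.934, 0.356, 0.001, 0.002]
ft_force: [0.3, 0.1, -0.7]
grip_width: 0.548
grasp_force: 0.0
```

```bash
python3 plan.py 474.3 26.7 49.5 -48
python3 - <<'E'
from h import *
T,S=load("t4"),load("s4")
# height of bridge's copper-dotted top: triangulate the red centroid
def cen(k): m=cv2.moments(k); return np.array([m["m10"],m["m01"]])/m["m00"]
a=blobs(T,"red",10,(250,185,305,240))[0]; b=blobs(S,"red",10,(240,165,270,200))[0]
print(tri(T,cen(a),S,cen(b)))
E
```

```text
turn units [ 0.005  0.    -0.006]
turn units [ 0.    -0.008  3.994]
turn units [ 0.    -0.008  3.994]
turn units [ 0.005  0.    -0.006]
clock 17.1 pos [478.2  22.6  78.8] yaw -48.3 j [-0.74  0.18  0.65  2.04 -0.13  0.96 -0.87] F [ 0.3  0.1 -0.7] grip 0.548
shift units [-0.0003 -0.0077  0.039 ] dist mm 30
(array([0.47406325, 0.02641144, 0.05012622]), np.float64(0.0014739119501604974))
```

Request:
{"api": "move_arm", "payload": {"motion": [[[0,-0.0077,0.01],[0.003,0,-0.004],0.1],[[0,0,0.01],[0,0,0],0.1],[[0,0,0.01],[0,0,0],0.1],[[0,0,0.008],[0,0,0],0.1],[[0,0,0],[0,0,0],0.1],[[0,0,0],[0,0,0],0.1]]}}

```text
clock: 17.7
position: [0.4732, 0.027, 0.0487]
ee_rot: [0.934, 0.358, -0.001, 0.001]
ft_force: [0.0, -1.2, -0.7]
grip_width: 0.548
grasp_force: 0.0
```

```bash
python3 plan.py 474.3 26.7 49.5 -48
```

```text
turn units [ 0.001  0.003 -0.002]
turn units [ 4.000e-03 -1.000e-03  3.998e+00]
turn units [ 4.000e-03 -1.000e-03  3.998e+00]
turn units [ 0.001  0.003 -0.002]
clock 17.7 pos [473.2  27.   48.7] yaw -48.1 j [-0.73  0.22  0.64  2.07 -0.17  0.9  -0.84] F [ 0.  -1.2 -0.7] grip 0.548
shift units [ 0.0008  0.0013 -0.001 ] dist mm 1
```

Request:
{"api": "move_arm", "payload": {"motion": [[[0.0008,0.001,-0.0015],[0,0,0],0],[[0,0,0],[0,0,0],-0.3],[[0,0,0],[0,0,0],-0.6],[[0,0,0],[0,0,0],-1],[[0,0,0],[0,0,0],-1],[[0,0,0],[0,0,0],-1]], "newtons": 30}}

```text
clock: 18.3
position: [0.4745, 0.0271, 0.0504]
ee_rot: [0.934, 0.358, -0.0, 0.001]
ft_force: [-0.1, -0.4, 6.8]
grip_width: 0.226
grasp_force: 29.8
```

Request:
{"api": "move_arm", "payload": {"motion": [[[0,0,-0.01],[0,0,0],-1],[[0,0,-0.04],[0,0,0],-1],[[0,0,-0.05],[0,0,0],-1],[[0,0,-0.03],[0,0,0.176],-1],[[0,0,0],[0,0,0.176],-1],[[0,0,0],[0,0,0.176],-1],[[0,0,0],[0,0,0.176],-1],[[0,0,0],[0,0,0.176],-1],[[0,0,0],[0,0,0.176],-1],[[0,0,0],[0,0,0],-1],[[0,0,0],[0,0,0],-1]]}}

```text
clock: 19.4
position: [0.4742, 0.0272, 0.1476]
ee_rot: [0.999, -0.047, -0.0, 0.001]
ft_force: [-0.1, -0.5, -0.7]
grip_width: 0.221
grasp_force: 29.4
```

```bash
python3 plan.py 408 -317 150 -95.5
```

```text
turn units [0.002 0.001 0.003]
turn units [-1.000e-03  3.000e-03 -3.997e+00]
turn units [-1.000e-03  3.000e-03 -3.997e+00]
turn units [0.002 0.001 0.003]
clock 19.4 pos [474.2  27.2 147.6] yaw -95.3 j [-0.82  0.06  0.7   1.98 -0.04  1.11 -1.77] F [-0.1 -0.5 -0.7] grip 0.221
shift units [-0.0451  0.4652 -0.0024] dist mm 351
```

Request:
{"api": "move_arm", "payload": {"motion": [[[-0.0045,0.0465,0],[0,0,0],-1],[[-0.0045,0.0465,0],[0,0,0],-1],[[-0.0045,0.0465,0],[0,0,0],-1],[[-0.0045,0.0465,0],[0,0,0],-1],[[-0.0045,0.0465,0],[0,0,0],-1],[[-0.0045,0.0465,0],[0,0,0],-1],[[-0.0045,0.0465,0],[0,0,0],-1],[[-0.0045,0.0465,0],[0,0,0],-1],[[-0.0045,0.0465,0],[0,0,0],-1],[[-0.0045,0.0465,0],[0,0,0],-1],[[0,0,0],[0,0,0],-1],[[0,0,0],[0,0,0],-1]]}}

```text
clock: 20.6
position: [0.4062, -0.3172, 0.1479]
ee_rot: [0.999, -0.048, -0.001, 0.001]
ft_force: [0.3, 0.1, -1.0]
grip_width: 0.225
grasp_force: 29.5
```

```bash
python3 plan.py 408 -317 20 -95.5
```

```text
turn units [ 0.002  0.002 -0.001]
turn units [ 3.000e-03 -4.000e-03  3.999e+00]
turn units [ 3.000e-03 -4.000e-03  3.999e+00]
turn units [ 0.002  0.002 -0.001]
clock 20.6 pos [ 406.2 -317.2  147.9] yaw -95.5 j [-0.32  0.23  1.01  1.9  -0.21  1.13 -0.9 ] F [ 0.3  0.1 -1. ] grip 0.225
shift units [ 0.0026 -0.0009  0.1706] dist mm 128
```

Request:
{"api": "move_arm", "payload": {"motion": [[[0.0026,0,0.04],[0,0,0],-1],[[0,0,0.04],[0,0,0],-1],[[0,0,0.04],[0,0,0],-1],[[0,0,0.03],[0,0,0],-1],[[0,0,0.016],[0,0,0],-1],[[0,0,0],[0,0,0],-1],[[0,0,0],[0,0,0],-1],[[0,0,0],[0,0,0],-1]]}}

```text
clock: 21.4
position: [0.4095, -0.3172, 0.0247]
ee_rot: [0.999, -0.048, 0.001, 0.001]
ft_force: [0.2, -0.4, -1.4]
grip_width: 0.224
grasp_force: 29.5
```

```bash
python3 plan.py 408 -317 10.4 -95.5
```

```text
turn units [ 0.002 -0.002 -0.001]
turn units [-3.000e-03 -4.000e-03  3.999e+00]
turn units [-3.000e-03 -4.000e-03  3.999e+00]
turn units [ 0.002 -0.002 -0.001]
clock 21.4 pos [ 409.5 -317.2   24.7] yaw -95.5 j [-0.17  0.44  0.87  1.99 -0.43  0.9  -0.73] F [ 0.2 -0.4 -1.4] grip 0.224
shift units [-0.002  -0.0001  0.0191] dist mm 14
```

Request:
{"api": "move_arm", "payload": {"motion": [[[-0.002,0,0.008],[0.001,-0.002,0],-1],[[0,0,0.006],[0,0,0],-1],[[0,0,0.003],[0,0,0],-1],[[0,0,0.0015],[0,0,0],-1],[[0,0,0],[0,0,0],-1],[[0,0,0],[0,0,0],-1]]}}

```text
clock: 22.0
position: [0.407, -0.3167, 0.0104]
ee_rot: [0.999, -0.049, -0.001, -0.0]
ft_force: [-5.9, 5.1, 17.0]
grip_width: 0.229
grasp_force: 31.6
```

Request:
{"api": "move_arm", "payload": {"motion": [[[0,0,0],[0,0,0],-0.4],[[0,0,0],[0,0,0],-0.2],[[0,0,0],[0,0,0],0.2],[[0,0,0],[0,0,0],0.4],[[0,0,-0.03],[0,0,0],0.4],[[0,0,-0.05],[0,0,0],0.4],[[0,0,-0.05],[0,0,0],0.4],[[0,0,-0.04],[0,0,0],0.4],[[0.0045,-0.0465,0],[0,0,0],0.4],[[0.0045,-0.0465,0],[0,0,0],0.4],[[0.0045,-0.0465,0],[0,0,0],0.4],[[0.0045,-0.0465,0],[0,0,0],0.4]]}}

```text
clock: 23.2
position: [0.4345, -0.1779, 0.1371]
ee_rot: [0.999, -0.049, -0.001, 0.0]
ft_force: [0.5, -0.4, -0.9]
grip_width: 0.702
grasp_force: 0.0
```

```bash
python3 - <<'E'
from h import *
T,S=shot("top","t5"),shot("scene","s5")
a=cv2.resize(S["pixels"][110:230,160:300],(700,600),interpolation=cv2.INTER_CUBIC)
cv2.imwrite("pics/s5.png",a[:,:,::-1])
hsv=cv2.cvtColor(T["pixels"],cv2.COLOR_RGB2HSV)
roi=np.zeros(hsv.shape[:2],np.uint8); roi[185:240,250:305]=255
w=cv2.inRange(hsv,(0,0,195),(179,28,255))&roi
bd=cv2.inRange(hsv,(0,0,165),(179,255,255))&roi
f=lambda m:np.argwhere(m)[:,::-1]
print("all@32",rect(plane(T,f(bd),.032)),"latch bbox@46",rect(plane(T,f(w),.046)))
k=cv2.findContours(w,cv2.RETR_EXTERNAL,cv2.CHAIN_APPROX_NONE)[0]; k=max(k,key=cv2.contourArea)
L=plane(T,f(w),.046)[:,:2]*1000
# shank axis: pixels with local |y|<12 and x in -46..20, iterate
c=np.array([474.3,26.5]); a=np.radians(-43)
for i in range(8):
    ex,ey=np.array([np.cos(a),np.sin(a)]),np.array([-np.sin(a),np.cos(a)])
    q=np.c_[(L-c)@ex,(L-c)@ey]; s=q[(q[:,0]>-34)&(q[:,0]<22)&(abs(q[:,1])<15)]
    # edge midline per bins
    b=np.arange(-34,22,7); mid=[(x+3.5,(s[(s[:,0]>=x)&(s[:,0]<x+7)][:,1]).mean()) for x in b]
    p=np.polyfit(*np.array(mid).T,1); a+=np.arctan(p[0]); c=c+ey*p[1]
print("latch axis",np.degrees(a),"c",c,"x range",q[:,0].min(),q[:,0].max(),"shank width",np.ptp(s[:,1]))
E
python3 plan.py 474.5 26.5 150 47
```

```text
all@32 [474.7  24.6 130.   55.4 -41.3] latch bbox@46 [486.9  25.6 107.2  36.9 -45.4]
latch axis -44.50288457600654 c [474.18536817  26.37656422] x range -44.22910634872346 63.43532104385268 shank width 20.75254112726786
turn units [-4.000e-03 -1.000e-03 -3.161e+00]
turn units [-0.001  0.003  0.839]
turn units [-0.001  0.003  0.839]
turn units [-4.000e-03 -1.000e-03 -3.161e+00]
clock 23.3 pos [ 435.5 -174.6  136.9] yaw -95.2 j [-0.64  0.07  0.98  2.01 -0.07  1.09 -1.3 ] F [ 0.3  0.4 -0.7] grip 0.703
shift units [ 0.0274 -0.2718 -0.0173] dist mm 205
```

View pics/s5.png

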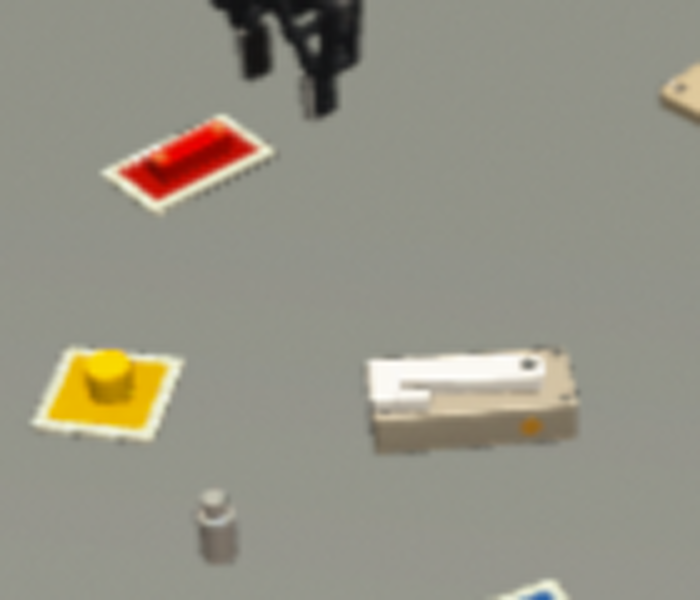

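The bridge lies in line on the red plate (190,155). The latch (455,375) is free; its origin measures about (474.4, 26.3) mm with the shank at -44.5°.

Request:
{"api": "move_arm", "payload": {"motion": [[[0.0046,-0.0453,0],[0,0,0],0.4],[[0.0046,-0.0453,0],[0,0,0],0.4],[[0.0046,-0.0453,0],[0,0,0],0.4],[[0.0046,-0.0453,0],[0,0,0],0.4],[[0.0046,-0.0453,0],[0,0,0],0.4],[[0.0046,-0.0453,0],[0,0,0],0.4],[[0,0,0],[0,0,-0.176],0.4],[[0,0,0],[0,0,-0.176],0.4],[[0,0,0],[0,0,-0.176],0.4],[[0,0,0],[0,0,-0.176],0.4],[[0,0,0],[0,0,-0.176],0.4],[[0,0,0],[0,0,-0.176],0.4]]}}

```text
clock: 24.5
position: [0.4749, 0.0209, 0.1367]
ee_rot: [0.933, 0.36, -0.001, -0.0]
ft_force: [0.2, -0.4, 0.9]
grip_width: 0.699
grasp_force: 0.0
```

Request:
{"api": "move_arm", "payload": {"motion": [[[0,0,0],[0,0,-0.176],0.4],[[0,0,0],[0,0,-0.176],0.4],[[0,0,0],[0,0,-0.176],0.4],[[0,0,0],[0,0,-0.176],0.4],[[0,0,0],[0,0,-0.176],0.4],[[0,0,0],[0,0,-0.176],0.4],[[0,0,0],[0,0,-0.176],0.4],[[0,0,0],[0,0,-0.176],0.4],[[0,0,0],[0,0,-0.176],0.4],[[0,0,0],[0,0,-0.176],0.4],[[0,0,0],[0,0,-0.176],0.4],[[0,0,0],[0,0,-0.135],0.4]]}}

```text
clock: 25.7
position: [0.4749, 0.0209, 0.1367]
ee_rot: [0.379, 0.925, -0.001, -0.001]
ft_force: [-0.4, 0.6, -0.8]
grip_width: 0.701
grasp_force: 0.0
```

```bash
python3 plan.py 474.4 26.3 60 45.5
```

```text
turn units [-0.003 -0.001 -0.002]
turn units [-2.000e-03  4.000e-03  3.998e+00]
turn units [-2.000e-03  4.000e-03  3.998e+00]
turn units [-0.003 -0.001 -0.002]
clock 25.7 pos [474.9  20.9 136.7] yaw 45.4 j [-0.76  0.08  0.65  1.99 -0.05  1.09  0.71] F [-0.4  0.6 -0.8] grip 0.701
shift units [0.0054 0.0049 0.1023] dist mm 77
```

Request:
{"api": "move_arm", "payload": {"motion": [[[0.0054,0.0049,0.03],[-0.003,0,0],0.2],[[0,0,0.04],[0,0,0],0],[[0,0,0.032],[0,0,0],0],[[0,0,0],[0,0,0],0],[[0,0,0],[0,0,0],0],[[0,0,0],[0,0,0],0]]}}

```text
clock: 26.3
position: [0.4754, 0.0269, 0.0616]
ee_rot: [0.382, 0.924, 0.001, 0.0]
ft_force: [0.1, -0.2, -0.2]
grip_width: 0.498
grasp_force: 0.0
```

```bash
python3 plan.py 474.4 26.3 35 45.5
```

```text
turn units [ 0.002 -0.    -0.009]
turn units [-0.    -0.004  3.991]
turn units [-0.    -0.004  3.991]
turn units [ 0.002 -0.    -0.009]
clock 26.3 pos [475.4  26.9  61.6] yaw 45.1 j [-0.73  0.2   0.64  2.06 -0.15  0.92  0.77] F [ 0.1 -0.2 -0.2] grip 0.498
shift units [ 0.0003 -0.0016  0.0354] dist mm 27
```

Request:
{"api": "move_arm", "payload": {"motion": [[[0,-0.0016,0.015],[0.001,0,-0.006],0],[[0,0,0.012],[0,0,0],0],[[0,0,0.008],[0,0,0],0],[[0,0,0],[0,0,0],0],[[0,0,0],[0,0,0],0]]}}

```text
clock: 26.8
position: [0.4735, 0.0262, 0.034]
ee_rot: [0.38, 0.925, -0.0, -0.001]
ft_force: [0.6, -0.1, 0.3]
grip_width: 0.501
grasp_force: 0.0
```

Request:
{"api": "move_arm", "payload": {"motion": [[[-0.0006,0.0008,-0.001],[0,0,0],-0.2],[[0,0,0],[0,0,0],-0.4],[[0,0,0],[0,0,0],-1],[[0,0,0],[0,0,0],-1],[[0,0,0],[0,0,0],-1],[[0,0,0],[0,0,0],-1]], "newtons": 70}}

```text
clock: 27.4
position: [0.4748, 0.0265, 0.0354]
ee_rot: [0.379, 0.925, 0.0, -0.0]
ft_force: [-2.1, -0.1, 6.3]
grip_width: 0.232
grasp_force: 68.9
```

```bash
python3 plan.py 474.4 26.3 150 45.5
```

```text
turn units [ 0.001 -0.001 -0.002]
turn units [-2.000e-03 -1.000e-03  3.998e+00]
turn units [-2.000e-03 -1.000e-03  3.998e+00]
turn units [ 0.001 -0.001 -0.002]
clock 27.4 pos [474.8  26.5  35.4] yaw 45.4 j [-0.71  0.25  0.62  2.08 -0.19  0.87  0.81] F [-2.1 -0.1  6.3] grip 0.232
shift units [ 0.0003 -0.0004 -0.1527] dist mm 115
```

Request:
{"api": "move_arm", "payload": {"motion": [[[0,0,-0.008],[0,0,0],-1],[[0,0,-0.03],[0,0,0],-1],[[0,0,-0.04],[0,0,0],-1],[[0,0,-0.04],[0,0,0],-1],[[0,0,0],[0,0,-0.165],-1],[[0,0,0],[0,0,-0.165],-1],[[0,0,0],[0,0,-0.165],-1],[[0,0,0],[0,0,0],-1],[[0,0,0],[0,0,0],-1]]}}

```text
clock: 28.3
position: [0.4743, 0.0263, 0.1234]
ee_rot: [0.196, 0.981, 0.0, -0.001]
ft_force: [0.6, -0.6, -1.5]
grip_width: 0.234
grasp_force: 68.9
```

```bash
python3 plan.py 634.4 170 120 67.7
python3 - <<'E'
from h import *
S=shot("scene","s6"); crop(S,205,125,335,222,6,"s6.png")
E
```

```text
turn units [ 0.    -0.002 -0.006]
turn units [-2.000e-03 -0.000e+00  3.994e+00]
turn units [-2.000e-03 -0.000e+00  3.994e+00]
turn units [ 0.    -0.002 -0.006]
clock 28.3 pos [474.3  26.3 123.4] yaw 67.4 j [-0.75  0.09  0.63  2.01 -0.06  1.06  1.09] F [ 0.6 -0.6 -1.5] grip 0.234
shift units [-0.1236  0.2589  0.0044] dist mm 215
```

View pics/s6.png

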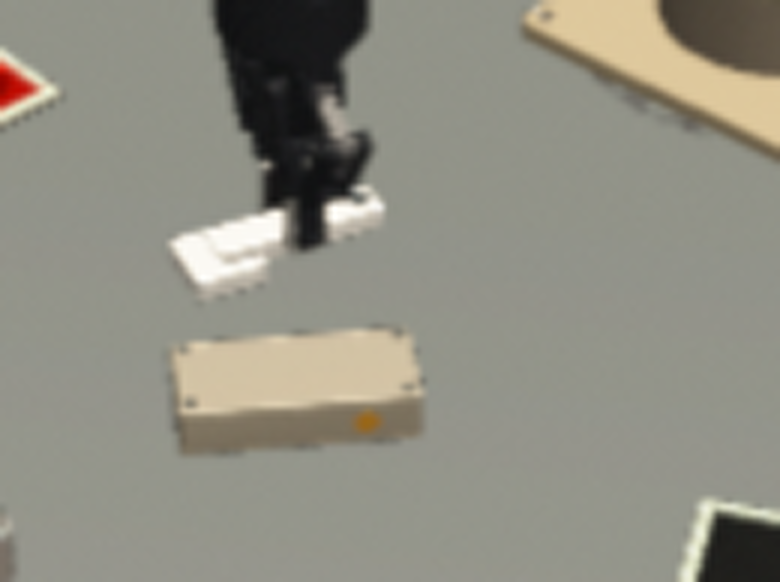

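The latch is held level at (280,240), and the body (295,385) has stayed put. I'll carry the latch to the blue plate.

Request:
{"api": "move_arm", "payload": {"motion": [[[-0.0205,0.0432,0],[0,0,-0.005],-1],[[-0.0206,0.0432,0],[0,0,0],-1],[[-0.0206,0.0432,0],[0,0,0],-1],[[-0.0206,0.0432,0],[0,0,0],-1],[[-0.0206,0.0432,0],[0,0,0],-1],[[-0.0206,0.0432,0],[0,0,0],-1],[[0,0,0],[0,0,0],-1],[[0,0,0],[0,0,0],-1]]}}

```text
clock: 29.15
position: [0.6334, 0.1717, 0.1223]
ee_rot: [0.192, 0.981, -0.001, -0.001]
ft_force: [-0.1, 0.0, -1.7]
grip_width: 0.235
grasp_force: 69.0
```

```bash
python3 plan.py 634.4 170 20 67.7
```

```text
turn units [-0.002 -0.002  0.003]
turn units [ 3.000e-03 -3.000e-03 -3.997e+00]
turn units [ 3.000e-03 -3.000e-03 -3.997e+00]
turn units [-0.002 -0.002  0.003]
clock 29.15 pos [633.4 171.7 122.3] yaw 67.8 j [-0.73  0.52  0.55  1.52 -0.28  1.18  1.05] F [-0.1  0.  -1.7] grip 0.235
shift units [-0.0023 -0.0014  0.1364] dist mm 102
```

Request:
{"api": "move_arm", "payload": {"motion": [[[-0.001,-0.0015,0.04],[0,0,0],-1],[[0,0,0.04],[0,0,0],-1],[[0,0,0.034],[0,0,0],-1],[[0,0,0.015],[0,0,0],-1],[[0,0,0],[0,0,0],-1],[[0,0,0],[0,0,0],-1],[[0,0,0],[0,0,0],-1]]}}

```text
clock: 29.85
position: [0.6346, 0.1703, 0.0283]
ee_rot: [0.192, 0.981, 0.001, 0.0]
ft_force: [0.7, -0.0, -1.4]
grip_width: 0.231
grasp_force: 69.0
```

```bash
python3 plan.py 634.4 170 9.4 67.7
```

```text
turn units [0.002 0.001 0.004]
turn units [-1.000e-03  3.000e-03 -3.996e+00]
turn units [-1.000e-03  3.000e-03 -3.996e+00]
turn units [0.002 0.001 0.004]
clock 29.85 pos [634.6 170.3  28.3] yaw 67.9 j [-0.7   0.62  0.51  1.59 -0.34  1.01  1.09] F [ 0.7 -0.  -1.4] grip 0.231
shift units [ 0.0002 -0.0005  0.0251] dist mm 19
```

Request:
{"api": "move_arm", "payload": {"motion": [[[0,-0.0004,0.01],[0,0,0.003],-1],[[0,0,0.008],[0,0,0],-1],[[0,0,0.004],[0,0,0],-1],[[0,0,0.002],[0,0,0],-1],[[0,0,0.0008],[0,0,0],-1],[[0,0,0],[0,0,0],-1],[[0,0,0],[0,0,0],-1]]}}

```text
clock: 30.55
position: [0.6331, 0.17, 0.0095]
ee_rot: [0.193, 0.981, 0.0, -0.001]
ft_force: [-11.2, -3.0, 19.3]
grip_width: 0.232
grasp_force: 71.5
```

Request:
{"api": "move_arm", "payload": {"motion": [[[0,0,0],[0,0,0],-0.4],[[0,0,0],[0,0,0],-0.2],[[0,0,0],[0,0,0],0],[[0,0,0],[0,0,0],0],[[0,0,-0.03],[0,0,0],0.2],[[0,0,-0.05],[0,0,0],1],[[0,0,-0.05],[0,0,0],1],[[0,0,-0.04],[0,0,0],1],[[0.0206,-0.0432,0],[0,0,0],1],[[0.0206,-0.0432,0],[0,0,0],1],[[0.0206,-0.0432,0],[0,0,0],1]], "newtons": 30}}

```text
clock: 31.65
position: [0.5531, 0.0966, 0.1354]
ee_rot: [0.193, 0.981, 0.0, -0.0]
ft_force: [0.8, -0.3, 0.5]
grip_width: 1.008
grasp_force: 0.0
```

```bash
python3 - <<'E'
from h import *
T,S=shot("top","t7"),shot("scene","s7")
crop(S,205,160,365,280,5,"s7.png")
hsv=cv2.cvtColor(T["pixels"],cv2.COLOR_RGB2HSV); roi=np.zeros(hsv.shape[:2],np.uint8); roi[185:240,250:305]=255
f=lambda m:np.argwhere(m)[:,::-1]
bd=cv2.inRange(hsv,(10,30,165),(25,90,255))&roi
print("body@32",bd.astype(bool).sum(),rect(plane(T,f(bd),.032)))
k=max(cv2.findContours(bd,cv2.RETR_EXTERNAL,cv2.CHAIN_APPROX_NONE)[0],key=cv2.contourArea)
m=cv2.moments(k); print("centroid",plane(T,[m["m10"]/m["m00"],m["m01"]/m["m00"]],.032)*1000)
E
python3 plan.py 474.5 25.5 130 48.5
```

```text
body@32 1191 [ 4.736e+02  3.520e+01  1.583e+02  1.384e+02 -3.000e-01]
centroid [[467.83874528  77.78772087  32.        ]]
turn units [-0.001 -0.003  0.422]
turn units [ 5.000e-03 -2.000e-03 -3.578e+00]
turn units [ 5.000e-03 -2.000e-03 -3.578e+00]
turn units [-0.001 -0.003  0.422]
clock 31.75 pos [551.4  93.5 135.3] yaw 67.5 j [-0.76  0.29  0.61  1.78 -0.18  1.12  1.08] F [-0.2 -0.4  0.3] grip 0.999
shift units [ 0.06   -0.123   0.0073] dist mm 103
```

View pics/s7.png

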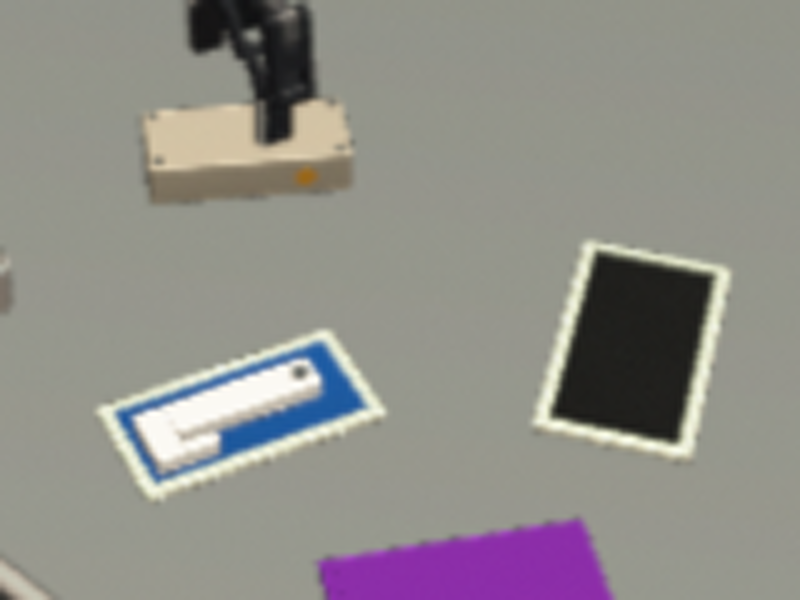

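The latch lies in line and centred on the blue plate (235,410). The body (250,150) is bare, but the arm hides it from the top camera, so I'll refine its pose from the s6 scene view's top face.

Run:
```python
from h import *
S=load("s6"); hsv=cv2.cvtColor(S["pixels"],cv2.COLOR_RGB2HSV)
roi=np.zeros(hsv.shape[:2],np.uint8); roi[176:202,230:280]=255
print([tuple(int(q) for q in hsv[y,254]) for y in range(176,202,2)])
for lo in(170,180,190):
    m=cv2.inRange(hsv,(8,25,lo),(28,110,255))&roi
    k=max(cv2.findContours(m,cv2.RETR_EXTERNAL,cv2.CHAIN_APPROX_NONE)[0],key=cv2.contourArea)
    mm=cv2.moments(cv2.convexHull(k)); print(lo,rect(plane(S,k[:,0],.032)),plane(S,[mm["m10"]/mm["m00"],mm["m01"]/mm["m00"]],.032)*1000)
c=np.array([[172,345],[405,328],[422,393],[185,413]])/6+[204.6,124.6]
print(np.round(plane(S,c,.032)*1000,1),rect(plane(S,c,.032)))
# top-view corner check (t5): dark screws/body corners from tan extents along body axes
T=load("t5"); h=cv2.cvtColor(T["pixels"],cv2.COLOR_RGB2HSV); r=np.zeros(h.shape[:2],np.uint8); r[185:240,250:305]=255
m=cv2.inRange(h,(10,33,165),(25,90,255))&r; m=cv2.morphologyEx(m,cv2.MORPH_OPEN,np.ones((2,2),np.uint8)); P=plane(T,np.argwhere(m)[:,::-1],.032); print("tan t5",rect(P))
```

```text
[(35, 19, 149), (35, 19, 149), (26, 28, 137), (19, 55, 209), (20, 56, 210), (20, 56, 209), (20, 56, 210), (20, 57, 211), (20, 53, 206), (19, 62, 128), (19, 61, 122), (19, 60, 119), (33, 20, 143)]
170 [474.4  29.3 127.9  57.4 -41.4] [[475.42170335  29.71776329  32.        ]]
180 [474.4  29.4 127.2  56.8 -41.1] [[475.59562617  29.4818696   32.        ]]
190 [474.4  29.5 126.6  56.3 -41.4] [[476.29900629  28.74153614  32.        ]]
[[504.3 -34.2  32. ]
 [409.8  49.6  32. ]
 [444.   91.1  32. ]
 [539.    9.2  32. ]] [474.2  28.4 127.5  55.5 -40.8]
tan t5 [469.1  24.1 122.9  55.4 -41.3]
```

Request:
{"api": "move_arm", "payload": {"motion": [[[0.02,-0.041,0],[0,0,0],1],[[0.02,-0.041,0],[0,0,0],1],[[0.02,-0.041,0],[0,0,0],1],[[0,0,0],[0,0,0.14],1],[[0,0,0],[0,0,0.14],1],[[0,0,0],[0,0,0.136],1],[[0,0,0.04],[0,0,0],1],[[0,0,0.04],[0,0,0],1],[[0,0,0],[0,0,0],1],[[0,0,0],[0,0,0],1],[[0,0,0],[0,0,0],1]]}}

```text
clock: 32.85
position: [0.4784, 0.0292, 0.0769]
ee_rot: [0.35, 0.937, 0.001, 0.0]
ft_force: [-0.9, -0.6, 0.1]
grip_width: 0.996
grasp_force: 0.0
```

```bash
python3 plan.py 474.4 27 8 48.8
```

```text
turn units [ 0.002 -0.     0.005]
turn units [ 0.000e+00  3.000e-03 -3.995e+00]
turn units [ 0.000e+00  3.000e-03 -3.995e+00]
turn units [ 0.002 -0.     0.005]
clock 32.85 pos [478.4  29.2  76.9] yaw 49.0 j [-0.76  0.19  0.66  2.04 -0.14  0.96  0.83] F [-0.9 -0.6  0.1] grip 0.996
shift units [ 0.0021 -0.0059  0.0918] dist mm 69
```

Request:
{"api": "move_arm", "payload": {"motion": [[[0.002,-0.0059,0.01],[0,0,0.003],1],[[0,0,0.02],[0,0,0],1],[[0,0,0.02],[0,0,0],1],[[0,0,0.02],[0,0,0],1],[[0,0,0.016],[0,0,0],1],[[0,0,0.005],[0,0,0],1],[[0,0,0],[0,0,0],1],[[0,0,0],[0,0,0],1]]}}

```text
clock: 33.65
position: [0.4737, 0.0268, 0.0077]
ee_rot: [0.351, 0.936, 0.0, -0.0]
ft_force: [0.5, 0.1, -0.1]
grip_width: 0.999
grasp_force: 0.0
```

```bash
python3 plan.py 474.4 27 8 48.8
```

```text
turn units [ 0.    -0.001  0.002]
turn units [ 1.000e-03  1.000e-03 -3.998e+00]
turn units [ 1.000e-03  1.000e-03 -3.998e+00]
turn units [ 0.    -0.001  0.002]
clock 33.65 pos [473.7  26.8   7.7] yaw 48.9 j [-0.71  0.31  0.62  2.1  -0.25  0.81  0.92] F [ 0.5  0.1 -0.1] grip 0.999
shift units [-0.0006  0.0009 -0.0004] dist mm 1
```

Request:
{"api": "move_arm", "payload": {"motion": [[[0,0,0],[0,0,0],0.6],[[0,0,0],[0,0,0],0.4],[[0,0,0],[0,0,0],0],[[0,0,0],[0,0,0],-1],[[0,0,0],[0,0,0],-1],[[0,0,0],[0,0,0],-1]], "newtons": 30}}

```text
clock: 34.25
position: [0.4736, 0.0269, 0.0078]
ee_rot: [0.351, 0.936, 0.0, -0.0]
ft_force: [-0.9, -0.3, 5.9]
grip_width: 0.671
grasp_force: 31.9
```

Request:
{"api": "move_arm", "payload": {"motion": [[[0,0,0],[0,0,0],-1],[[0,0,0],[0,0,0],-1]], "newtons": 80}}

```text
clock: 34.45
position: [0.4737, 0.0269, 0.0081]
ee_rot: [0.351, 0.936, 0.0, -0.0]
ft_force: [-4.1, -1.0, 11.3]
grip_width: 0.663
grasp_force: 84.3
```

Request:
{"api": "move_arm", "payload": {"motion": [[[0,0,-0.008],[0,0,0],-1],[[0,0,-0.03],[0,0,0],-1],[[0,0,-0.04],[0,0,0],-1],[[0,0,-0.03],[0,0,-0.149],-1],[[0,0,0],[0,0,-0.168],-1],[[0,0,0],[0,0,-0.168],-1],[[0,0,0],[0,0,-0.168],-1],[[0,0,0],[0,0,-0.168],-1],[[0,0,0],[0,0,-0.168],-1],[[0,0,0],[0,0,-0.168],-1],[[0,0,0],[0,0,-0.168],-1],[[0,0,0],[0,0,-0.168],-1]]}}

```text
clock: 35.65
position: [0.4729, 0.0266, 0.0882]
ee_rot: [-0.228, 0.974, 0.0, -0.001]
ft_force: [0.2, -0.7, -3.6]
grip_width: 0.656
grasp_force: 86.6
```

```bash
python3 plan.py 437.5 307.8 95 115.9
```

```text
turn units [ 0.001 -0.002  0.011]
turn units [ 3.000e-03  2.000e-03 -3.989e+00]
turn units [ 3.000e-03  2.000e-03 -3.989e+00]
turn units [ 0.001 -0.002  0.011]
clock 35.65 pos [472.9  26.6  88.2] yaw 116.4 j [-0.67  0.14  0.55  2.04 -0.09  0.98  1.96] F [ 0.2 -0.7 -3.6] grip 0.656
shift units [-0.1243  0.3568 -0.0089] dist mm 283
```

Request:
{"api": "move_arm", "payload": {"motion": [[[-0.0155,0.0446,-0.001],[0,0,0.01],-1],[[-0.0155,0.0446,-0.001],[0,0,0],-1],[[-0.0155,0.0446,-0.001],[0,0,0],-1],[[-0.0155,0.0446,-0.001],[0,0,0],-1],[[-0.0155,0.0446,-0.001],[0,0,0],-1],[[-0.0155,0.0446,-0.001],[0,0,0],-1],[[-0.0155,0.0446,-0.001],[0,0,0],-1],[[-0.0155,0.0446,-0.001],[0,0,0],-1],[[0,0,0],[0,0,0],-1],[[0,0,0],[0,0,0],-1]]}}

```text
clock: 36.65
position: [0.4406, 0.3084, 0.0941]
ee_rot: [-0.223, 0.975, -0.0, -0.001]
ft_force: [0.4, -1.3, -3.6]
grip_width: 0.661
grasp_force: 86.8
```

```bash
python3 plan.py 437.5 307.8 24 115.9
```

```text
turn units [ 0.    -0.002 -0.004]
turn units [-3.000e-03 -0.000e+00  3.996e+00]
turn units [-3.000e-03 -0.000e+00  3.996e+00]
turn units [ 0.    -0.002 -0.004]
clock 36.65 pos [440.6 308.4  94.1] yaw 115.7 j [-1.    0.27  0.35  1.87 -0.11  1.02  1.41] F [ 0.4 -1.3 -3.6] grip 0.661
shift units [0.0039 0.001  0.0935] dist mm 70
```

Request:
{"api": "move_arm", "payload": {"motion": [[[0.0039,0.001,0.03],[0,0,-0.003],-1],[[0,0,0.03],[0,0,0],-1],[[0,0,0.025],[0,0,0],-1],[[0,0,0.006],[0,0,0],-1],[[0,0,0],[0,0,0],-1],[[0,0,0],[0,0,0],-1],[[0,0,0],[0,0,0],-1]]}}

```text
clock: 37.35
position: [0.4387, 0.3079, 0.0273]
ee_rot: [-0.223, 0.975, 0.001, 0.0]
ft_force: [0.2, -0.2, -2.9]
grip_width: 0.665
grasp_force: 86.6
```

```bash
python3 plan.py 437.5 307.8 14 115.9
```

```text
turn units [ 0.002  0.001 -0.003]
turn units [ 2.000e-03 -3.000e-03  3.997e+00]
turn units [ 2.000e-03 -3.000e-03  3.997e+00]
turn units [ 0.002  0.001 -0.003]
clock 37.35 pos [438.7 307.9  27.3] yaw 115.8 j [-0.98  0.36  0.33  1.92 -0.15  0.88  1.45] F [ 0.2 -0.2 -2.9] grip 0.665
shift units [0.0016 0.0005 0.0177] dist mm 13
```

Request:
{"api": "move_arm", "payload": {"motion": [[[0.001,0.0005,0.008],[0,0,0],-1],[[0,0,0.005],[0,0,0],-1],[[0,0,0.003],[0,0,0],-1],[[0,0,0.0012],[0,0,0],-1],[[0,0,0],[0,0,0],-1],[[0,0,0],[0,0,0],-1]]}}

```text
clock: 37.95
position: [0.4369, 0.3076, 0.0141]
ee_rot: [-0.223, 0.975, 0.0, -0.001]
ft_force: [-7.2, -4.8, 13.4]
grip_width: 0.661
grasp_force: 89.0
```

Contact on the black plate. I'll release, rise, and clear away towards the robot's left so that both cameras can see everything.

Request:
{"api": "move_arm", "payload": {"motion": [[[0,0,0],[0,0,0],0.5],[[0,0,0],[0,0,0],0.8],[[0,0,0],[0,0,0],1],[[0,0,0],[0,0,0],1],[[0,0,-0.02],[0,0,0],1],[[0,0,-0.05],[0,0,0],1],[[0,0,-0.05],[0,0,0],1],[[0,0,-0.05],[0,0,0],1],[[0,0,-0.05],[0,0,0],1],[[0,0.05,0],[0,0,0],1],[[0,0.05,0],[0,0,0],1],[[0,0.05,0],[0,0,0],1]], "newtons": 30}}

```text
clock: 39.15
position: [0.3879, 0.4101, 0.1788]
ee_rot: [-0.223, 0.975, 0.001, -0.0]
ft_force: [1.0, -0.0, 0.0]
grip_width: 1.0
grasp_force: 0.0
```

Request:
{"api": "move_arm", "payload": {"motion": [[[0,0.05,0],[0,0,0],1],[[0,0.05,0],[0,0,0],1],[[0,0.05,0],[0,0,0],1],[[0,0.05,0],[0,0,0],1],[[0,0,0],[0,0,0],1]]}}

```text
clock: 39.65
position: [0.3183, 0.5487, 0.1776]
ee_rot: [-0.227, 0.974, 0.001, -0.001]
ft_force: [-0.2, -0.1, -0.8]
grip_width: 0.996
grasp_force: 0.0
```

Run:
```python
from h import *
T,S=shot("top","t9"),shot("scene","s9")
crop(T,150,120,440,260,2.7,"t9.png"); crop(S,150,100,390,280,3.3,"s9.png")
h=cv2.cvtColor(T["pixels"],cv2.COLOR_RGB2HSV)
f=lambda m:np.argwhere(m)[:,::-1]
def box(lo,hi,r,z,n):
    m=cv2.inRange(h,lo,hi); k=np.zeros_like(m); k[r[1]:r[3],r[0]:r[2]]=255; m&=k
    cs=max(cv2.findContours(m,cv2.RETR_EXTERNAL,cv2.CHAIN_APPROX_NONE)[0],key=cv2.contourArea)
    print(n,m.astype(bool).sum(),rect(plane(T,cs[:,0],z)))
box((10,30,165),(25,90,255),(150,185,215,265),.038,"body (target 437.5 307.8, 25.9)")
box((0,0,190),(179,28,255),(216,142,241,180),.020,"latch hull")
```

```text
body (target 437.5 307.8, 25.9) 824 [437.9 307.7 127.   54.7  25.8]
latch hull 308 [642.7 173.1 103.2  35.4 -20.3]
```

View pics/t9.png

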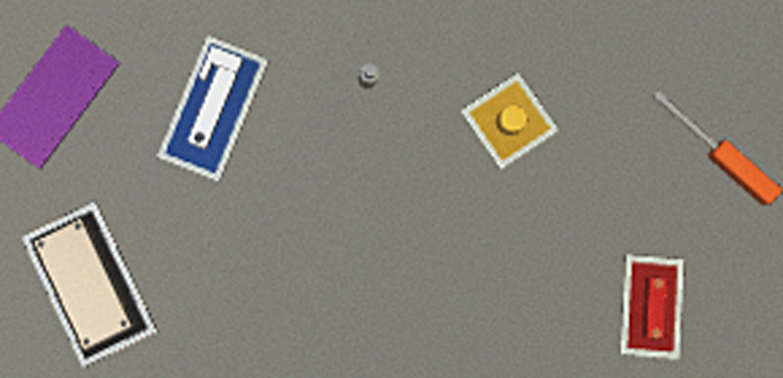

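View pics/s9.png

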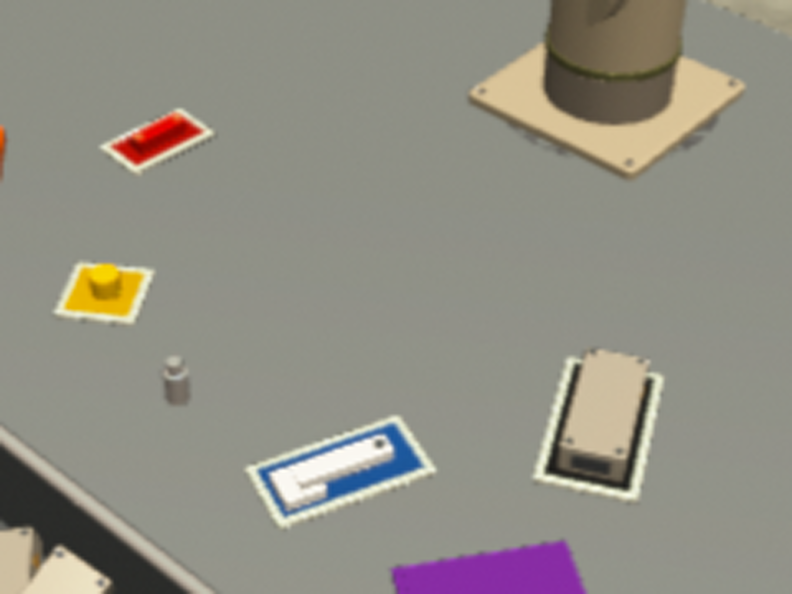

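The views show all four parts upright on their plates, with the pin and screwdriver untouched. The body measures (437.9, 307.7, 25.8°), on target. One numeric check of the latch, bridge and cap remains.

Run:
```python
from h import *
T=load("t9"); h=cv2.cvtColor(T["pixels"],cv2.COLOR_RGB2HSV)
# latch in plate frame
a=np.radians(-22.3); m=cv2.inRange(h,(0,0,175),(179,60,255)); k=np.zeros_like(m); k[140:184,205:250]=255
P=plane(T,np.argwhere(m&k)[:,::-1],.020)[:,:2]*1000-[634.2,169.8]
q=P@np.array([[np.cos(a),-np.sin(a)],[np.sin(a),np.cos(a)]])
q=q[(abs(q[:,0])<66)&(abs(q[:,1])<29)]
print("x",q[:,0].min(),q[:,0].max())
for x in range(-44,24,12):
    s=q[(q[:,0]>x)&(q[:,0]<x+12)&(abs(q[:,1])<16)]; print(x,s[:,1].min().round(1),s[:,1].max().round(1),s[:,1].mean().round(1))
# bridge / cap: bright pixels within plate
for n,lo,hi,r,z in(("bridge",(0,150,200),(10,255,255),(375,210,410,255),.022),("cap",(18,120,228),(35,255,255),(320,145,360,185),.030)):
    m=cv2.inRange(h,lo,hi); k=np.zeros_like(m); k[r[1]:r[3],r[0]:r[2]]=255; m&=k
    c=max(cv2.findContours(m,cv2.RETR_EXTERNAL,cv2.CHAIN_APPROX_NONE)[0],key=cv2.contourArea); print(n,cv2.contourArea(c),rect(plane(T,c[:,0],z)))
```

```text
x -64.48528030231368 62.21381555022464
-44 -11.0 9.1 -0.5
-32 -10.8 9.8 -0.3
-20 -10.5 8.9 -0.6
-8 -11.0 9.6 -0.6
4 -10.8 9.4 -0.9
16 -10.1 8.9 -0.8
bridge 8.0 [ 407.9 -311.1   61.7    5.9   -2.4]
cap 49.5 [ 617.8 -164.7   24.3   23.9   -1.6]
```

```bash
python3 -c "
from workcell import order
print(order.hand_in())"
```

```text
the job is handed in; nothing more can be done
None
```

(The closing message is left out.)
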